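# Empty the coin trap and clamp its cover with the ratchet

### The job

Tip everything out of the drain strainer basket into the oak lost-property tray, put the stray pieces on the counter in there too, and stand the basket upright in its seat in the coin trap. Then swing the cover home by the knob on its arm, flip the ratchet's lever to tighten, swing the handle all the way back (counter-clockwise) to feel that it free-wheels, and crank until the cover is clamped fully down. Let go of everything and leave the softener bottle, mug and powder carton alone.

Things in the scene. Friction and masses are not known exactly. Their poses are not given: they have to be found in the camera images.
- trap_seat (a point): Centre of the seat on the inner floor of the coin trap, 15 above the counter; z up; fixed in an episode. The trap is a round blue-grey cast pot, 184 across outside, 168 inside, its open rim 115 above the counter, with two flanged pipe stubs on the side away from the robot. On its inner floor stands a steel seat ring, 72 inner diameter, 92 outer, 13 tall: the basket's foot goes inside this ring and rests on the floor. Sizes in mm.
- cover_arm (a joint): Davit arm that carries the trap's cover, rad: 0 = shut, the cover centred over the pot against a stop; it grows as the arm is swung aside, counter-clockwise from above, up to 1.6. It stays where it is left; about 3 N at the knob moves it.
- swing_knob (a point): Middle of the white upright knob on the free end of the davit arm (20 across, 28 tall, its centre 186 above the counter, on a level line with the spindle's axis and the post's pivot axis: 68 beyond the spindle, 228 from the pivot); its top is 200 above the counter, the arm's top face 162, the cover lies below the arm. Sizes in mm.
- spindle (a joint): Cover screw, rad, clockwise from above = positive = tightening: 0 = backed off, 3.14 = cover fully down and clamped on the rim (hard stop). The cover comes down 4 in all. About 0.35 N m turns it. Sizes in mm.
- spindle_top (a point): Point on the vertical axis of the cover screw, just above the ratchet's head (197 above the counter; the ratchet's head is 50 across, its top 197 above the counter). Sizes in mm.
- ratchet (a joint): Swing of the ratchet handle about the spindle, relative to the davit arm, rad, clockwise from above = positive; stops at -0.65 and +0.65. It drives the spindle in one direction only and free-wheels in the other (30 teeth, so up to 0.21 rad may pass before it takes up). 0.13 N m of drag when free-wheeling. Sizes in mm.
- ratchet_grip (a point): Middle of the red sleeve on the ratchet handle (23 thick, 85 long, a level bar whose centre is 184 above the counter), 135 from the spindle's axis. With the cover shut the handle points roughly towards the robot. The point's x axis runs outward along the handle. Sizes in mm.
- dir_lever (a joint): Direction lever on the ratchet's head, rad: -0.45 = loosen (handle drives counter-clockwise), +0.45 = tighten (handle drives clockwise). It stays where it is left; about 2 N at its tab moves it. Seen from above, the tab moves clockwise about the lever's pivot towards tighten; with the cover shut and the robot facing the handle that is to the robot's left (+y).
- lever_tab (a point): Middle of the yellow upright tab of the direction lever: 8 thick, 14 long along the handle, 22 tall, from 203 to 222 above the counter. The tab's centre is 18 outward from the lever's pivot, which lies on the handle's centre line 24 from the spindle axis. The tab moves about 16 sideways in all. The point's x axis runs from the pivot to the tab. Sizes in mm.
- basket_foot (a point): Centre of the underside of the strainer basket, z towards its mouth. Loose, steel, a tapered cup with punched holes: 60 across at the foot, 92 at the rim, 62 tall, wall 3, floor 4, about 160 g. An orange upright grip lug stands on its +x side. Sizes in mm.
- basket_lug (a point): Grip point on the basket's lug: 58 out along the basket's +x from its axis, 82 above the foot. The lug is a plate 10 thick (basket y), 30 long (from 43 to 73 out along x), its top 96 above the foot; its part above the rim is free on all sides. Axes as the basket's: x outward from the basket's axis, z towards the mouth. Sizes in mm.
- tray: Lost-property tray, oak, open, fixed to the counter: 160 (x) by 220 (y) outside, walls 4 thick and 32 high; origin under its centre on the counter. Sizes in mm.
- caught1_c (a point): Centre of a loose piece: round blue button, 22 across, 9 thick (mm), z along its thickness; starts inside the basket, on its floor or on another piece.
- caught2_c (a point): Centre of a loose piece: red block (key tag), 18 (its x) x 12 (its y), 10 thick (mm), z along its thickness; starts inside the basket, on its floor or on another piece.
- caught3_c (a point): Centre of a loose piece: round brass token, 20 across, 10 thick (mm), z along its thickness; starts inside the basket, on its floor or on another piece.
- caught4_c (a point): Centre of a loose piece: round green button, 22 across, 9 thick (mm), z along its thickness; starts inside the basket, on its floor or on another piece; may be absent.
- caught5_c (a point): Centre of a loose piece: white die, 14 x 14, 12 thick (mm), z along its thickness; starts inside the basket, on its floor or on another piece; may be absent.
- caught6_c (a point): Centre of a loose piece: round copper token, 20 across, 10 thick (mm), z along its thickness; starts inside the basket, on its floor or on another piece; may be absent.
- stray1_c (a point): Centre of a loose piece: round yellow button, 26 across, 10 thick (mm), z along its thickness; starts on the counter; may be absent.
- stray2_c (a point): Centre of a loose piece: red key tag, 30 (its x) x 16 (its y), 12 thick (mm), z along its thickness; starts on the counter; may be absent.
- stray3_c (a point): Centre of a loose piece: round blue button, 24 across, 12 thick (mm), z along its thickness; starts on the counter; may be absent.
- softener: Bystander: white bottle with a blue cap, 68 across, 190 tall, origin under its centre. Leave alone. Sizes in mm.
- mug: Bystander: white mug, 76 across, 90 tall, origin under its centre. Leave alone. Sizes in mm.
- powder_box: Bystander: green and white carton, 70 x 110, 150 tall, origin under its centre. Leave alone. Sizes in mm.

How it is judged:
On the way, in this order (a step that is already met when the one before it is completed fails the run):
1. the basket stands upright in its seat, empty and let go (horizontal distance between basket_foot and trap_seat below 0.012 m and z of basket_foot in the frame of trap_seat between -0.004 and 0.006 m and angle between basket_foot's own z axis and vertical below 0.12 rad and horizontal distance between each of caught1_c, caught2_c, caught3_c, caught4_c, caught5_c, caught6_c and basket_foot above 0.06 m and contact force between the fingers and basket below 0.2 N), for 0.2 s.
2. the cover is swung home over the pot (value of joint cover_arm below 0.06 rad), for 0.2 s.
3. with the lever on tighten, the handle is swung back and free-wheels: the spindle does not back off (value of joint dir_lever above 0.3 rad and value of joint ratchet below -0.3 rad and value of joint spindle below 1.1 rad), for 0.1 s.
4. the cover is cranked fully down (value of joint spindle above 2.95 rad), for 0.2 s.
At the end, for the whole second after the job is handed in: Every piece present lies in the tray; the basket stands in the trap's seat, upright within 7 degrees, foot within 12 mm of the seat's centre and 6 mm of the floor; arm shut (below 0.06 rad); spindle past 2.95 rad; lever on tighten (above 0.3 rad) (x of caught1_c in the frame of tray between -0.076 and 0.076 m and y of caught1_c in the frame of tray between -0.106 and 0.106 m and z of caught1_c in the frame of tray between 0 and 0.05 m and x of caught2_c in the frame of tray between -0.076 and 0.076 m and y of caught2_c in the frame of tray between -0.106 and 0.106 m and z of caught2_c in the frame of tray between 0 and 0.05 m and x of caught3_c in the frame of tray between -0.076 and 0.076 m and y of caught3_c in the frame of tray between -0.106 and 0.106 m and z of caught3_c in the frame of tray between 0 and 0.05 m and x of caught4_c in the frame of tray between -0.076 and 0.076 m and y of caught4_c in the frame of tray between -0.106 and 0.106 m and z of caught4_c in the frame of tray between 0 and 0.05 m and x of caught5_c in the frame of tray between -0.076 and 0.076 m and y of caught5_c in the frame of tray between -0.106 and 0.106 m and z of caught5_c in the frame of tray between 0 and 0.05 m and x of caught6_c in the frame of tray between -0.076 and 0.076 m and y of caught6_c in the frame of tray between -0.106 and 0.106 m and z of caught6_c in the frame of tray between 0 and 0.05 m and x of stray1_c in the frame of tray between -0.076 and 0.076 m and y of stray1_c in the frame of tray between -0.106 and 0.106 m and z of stray1_c in the frame of tray between 0 and 0.05 m and x of stray2_c in the frame of tray between -0.076 and 0.076 m and y of stray2_c in the frame of tray between -0.106 and 0.106 m and z of stray2_c in the frame of tray between 0 and 0.05 m and x of stray3_c in the frame of tray between -0.076 and 0.076 m and y of stray3_c in the frame of tray between -0.106 and 0.106 m and z of stray3_c in the frame of tray between 0 and 0.05 m and horizontal distance between basket_foot and trap_seat below 0.012 m and z of basket_foot in the frame of trap_seat between -0.004 and 0.006 m and angle between basket_foot's own z axis and vertical below 0.12 rad and value of joint cover_arm below 0.06 rad and value of joint spindle above 2.95 rad and value of joint dir_lever above 0.3 rad and linear speed of basket below 0.02 m/s); the robot touches nothing.
It fails at once if the softener bottle is pushed aside or knocked over (distance of softener from where it was at the start of the episode above 0.04 m or angle between softener's own z axis and vertical above 0.5 rad).
It fails at once if the mug is pushed aside or knocked over (distance of mug from where it was at the start of the episode above 0.04 m or angle between mug's own z axis and vertical above 0.5 rad).
It fails at once if the powder carton is pushed aside or knocked over (distance of powder_box from where it was at the start of the episode above 0.04 m or angle between powder_box's own z axis and vertical above 0.5 rad).
Of caught4, caught5, caught6 only 1 to 3 are there at a start; the rules pass over those that are not, and their reading is None.
Of stray1, stray2, stray3 only 1 to 3 are there at a start; the rules pass over those that are not, and their reading is None.
At some moment in a run one of stray1, stray2, stray3 may be knocked a few centimetres aside while the robot is not near it.
It also fails if it takes over 210 s, if anything falls off the work surface, if the arm or the gripper's body presses on something with over 40 N, if the wrist force passes 120 N, or if a joint passes its speed limit or range.

### The arm

A 6-joint arm with a two-finger parallel gripper is mounted at the origin on the work surface. World frame = base frame: x ahead of the robot, y to its left, z up, the work surface at z = 0. Lengths are in m, angles in rad, forces in N, time in s.
With the tool pointing down it reaches from about 0.35 to 1 m from the base axis. Payload 7.1 kg.
Tool frame: the origin (TCP) lies at the very end of the fingers, on their centre line; the grasp point (between the pads) lies 19 mm behind it; z points along the fingers, y is the line along which they close (so a half turn about z gives the same grasp; the last joint's range is limited). The gripper opens to 85 mm and grips with 20 to 120 N. Pads are 22 mm wide; open, the fingers measure 114 mm over their backs; the gripper's body (76 mm by 85 mm) begins 54 mm behind the grasp point. The pads swing forward as they close: fully open they stand 13 mm farther back than shut.
Start: joints at [-1.128, 0.423, 1.63, -0, 1.089, -0.019], TCP at [0.278, -0.56, 0.197] pointing down, gripper open.
Joint ranges: [-3, 3], [-0.9, 2.11], [0.09, 2.58], [-1.31, 4.45], [0.11, 2.69], [-2.54, 2.54]. Speed limits (rad/s): [2.39, 2.39, 3.01, 3.14, 3.14, 3.14].

### API

Orientations are given as a unit quaternion [w, x, y, z].
In Python, from plant import robot gives the robot as it stands. The module is installed in compiled form; this text tells all that it offers.
- The arm moves only by the tool move_arm, never from a script. Its argument "motion" is one flat list of numbers, 7 for each row, row after row: the shift along the tool's x, y, z scaled (see below), then the turn, a rotation vector about the tool's x, y, z scaled (see below), then the closure, from -1 (fully open) to 1 (shut). In form: [tx, ty, tz, rx, ry, rz, fingers, tx, ty, tz, rx, ry, rz, fingers, ...]. A call has 1 to 5 rows; each row is the pose to reach, as a shift and turn from the pose commanded when the call began, along the tool's axes at that moment, turning the shorter way round; what a row does not reach only later rows make up. The controller multiplies each number of a shift by 300 mm and each number of a turn by pi rad. A row lasts 1/12 s, in which the tool goes at most 41.7 mm and 7.16 degrees, less where a joint would pass 70% of its speed; a pose out of reach is approached as far as the arm can. A call with a number of a shift or a turn outside -1 to 1 is refused whole. A call with a gripper value outside its range is refused whole. The fingers move at their own pace and stop on an object; the grip force is fixed at half the most. Time passes only in rows, so rows that repeat a pose let the fingers close. It gives the time, the measured TCP pose, the force, the opening and the grip force at its end, in the units of the state.
- robot.get_state(): the state, without advancing time (a new reading comes with each control period).
- robot.capture(name): name is "scene" or "top" or "wrist"; returns a dict with "frame" (420x560x3 uint8, red, green, blue), "intrinsics" (3x3 intrinsics, pixels), "eye" and "attitude" of the camera in the world. Camera axes: x right, y up, looking along -z (the intrinsics and any distortion apply to the point x, -y, -z); pixel columns grow to the right and rows downward; lengths in m; the calibration is good to about 2 mm. A picture is of the moment at which its call begins. There is no depth.
- robot.hand_in(): hands the job in; it is judged then, once.
The state is a dict: "time_s": time; "joint_positions": joint angles; "qd": joint speeds; "effort": joint torques, N m; "eef_pos": TCP position; "ee_rot": TCP orientation; "contact_force": force on the tool from outside, world axes, zero at the start; "torque": the same for the moment, N m; "finger_gap": finger opening in m; "finger_force": force on a finger pad.
Only numpy, scipy, OpenCV 4.12 (cv2) and the standard library are available. Lean on these libraries where they do the work, as an engineer would, in place of code of your own. Each camera call takes 0.05 s, during which the arm holds its last target. There are 200 camera calls.

## Working session

There is one attempt and no reset: what is moved stays moved. The work goes in short steps, Python scripts to look and compute and a tool call to move; the robot and the scene stay as the last step left them, time stands still between calls to the robot, and variables do not carry over. Pictures are saved under pics/ and viewed, at most 14 in all, crops included, and the job is handed in when it is done.

Besides the shell and the picture viewer there is one more tool, called after "Emit:" as name(argument=value, ...), one argument or row to a line, values as JSON. move_arm: Moves the arm, as the interface text tells. Shifts and turns lie within -1 to 1; 1 stands for 300 mm of shift or pi rad of turn. Its arguments: {"type":"object","properties":{"motion":{"type":"array","items":{"type":"number","minimum":-1,"maximum":1}}},"required":["motion"]}

```bash
mkdir -p pics; cat > h.py <<'E'
import numpy as np, cv2
from scipy.spatial.transform import Rotation as R
from plant import robot
def rot(q):
    q=np.array(q,float)
    return q if q.shape==(3,3) else R.from_quat([q[1],q[2],q[3],q[0]]).as_matrix()
def cap(n,save=None):
    c=robot.capture(n)
    if save: cv2.imwrite('pics/'+save+'.png',c['frame'][:,:,::-1])
    return c
def ray(c,u,v,z):
    K=np.array(c['intrinsics']); d=np.linalg.inv(K)@[u,v,1]; d=rot(c['attitude'])@[d[0],-d[1],-d[2]]
    e=np.array(c['eye']); return e+d*(z-e[2])/d[2]
def proj(c,p):
    q=rot(c['attitude']).T@(np.array(p)-c['eye']); q=np.array(c['intrinsics'])@[q[0],-q[1],-q[2]]; return q[:2]/q[2]
E
python3 - <<'E'
from h import *
for n in('scene','top','wrist'):
    c=cap(n,n+'0'); print(n,{k:v for k,v in c.items() if k!='frame'})
print(robot.get_state())
E
```

```text
scene {'intrinsics': array([[456.42797023,   0.        , 282.31160551],
       [  0.        , 456.42797023, 213.7933222 ],
       [  0.        ,   0.        ,   1.        ]]), 'eye': array([1.13289758, 0.74106571, 0.9401099 ]), 'attitude': array([0.30243579, 0.14188104, 0.40814515, 0.84959985])}
top {'intrinsics': array([[494.0577419 ,   0.        , 278.45892772],
       [  0.        , 494.0577419 , 213.99503352],
       [  0.        ,   0.        ,   1.        ]]), 'eye': array([ 0.33848769, -0.01051568,  1.26246311]), 'attitude': array([ 0.71348351,  0.06774011, -0.05123758, -0.69550505])}
wrist {'intrinsics': array([[365.53578936,   0.        , 276.59319951],
       [  0.        , 365.53578936, 211.02940926],
       [  0.        ,   0.        ,   1.        ]]), 'eye': array([ 0.34760978, -0.52565828,  0.37249587]), 'attitude': array([ 0.84045308, -0.12967808,  0.08082518, -0.51989375])}
{'time_s': 0.15, 'joint_positions': array([-1.12798330e+00,  4.23678507e-01,  1.63050298e+00,  1.18400656e-05,
        1.08861102e+00, -1.89875297e-02]), 'qd': array([-0.00072984, -0.00128333, -0.00251565,  0.00051545, -0.00049379,
        0.00167981]), 'effort': array([-3.03590323e-04, -5.57770979e+01, -2.82017541e+01, -3.12911527e-05,
        4.86714460e-03,  6.14522082e-05]), 'eef_pos': array([ 0.27830896, -0.55909475,  0.19662055]), 'ee_rot': array([-5.87605972e-04,  9.73461211e-01,  2.28851284e-01, -1.21055875e-04]), 'contact_force': array([-0.0497533 , -0.13840224, -0.6811912 ]), 'torque': array([-0.06278382,  0.0231265 ,  0.02840605]), 'finger_force': 0.0, 'finger_gap': 0.08543618278224956}
```

View pics/top0.png

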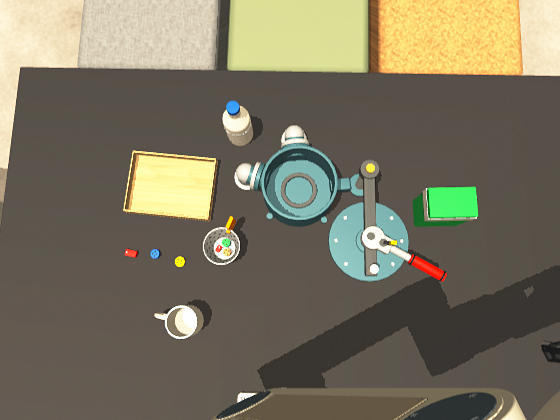

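View pics/scene0.png

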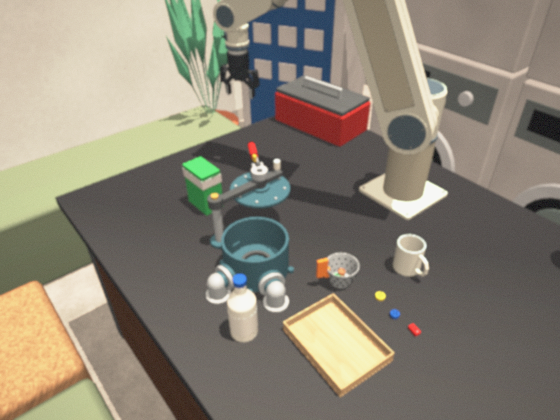

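The top view shows:
- strays: red (131,253), blue (155,254), yellow (180,262)
- basket at (222,246), lug at (229,224)
- tray around (171,186), seat ring at (298,190)
- post at (370,168), spindle at (372,237), knob (375,269), grip (430,267), lever tab (394,243)

Next I measure these.

```bash
cat > m.py <<'E'
from h import *
def blobs(c,lo,hi,amin=15,box=None):
    hsv=cv2.cvtColor(c['frame'],cv2.COLOR_RGB2HSV); m=cv2.inRange(hsv,np.array(lo),np.array(hi))
    if lo[0]==0 and hi[0]<=8: m|=cv2.inRange(hsv,np.array([172,lo[1],lo[2]]),np.array([180,255,255]))
    if box: k=np.zeros_like(m); k[box[1]:box[3],box[0]:box[2]]=255; m&=k
    n,l,s,ce=cv2.connectedComponentsWithStats(m)
    out=[]
    for i in range(1,n):
        if s[i,4]>=amin:
            r=cv2.minAreaRect(np.argwhere(l==i)[:,::-1].astype(np.float32)); out.append((ce[i],s[i,4],r))
    return out
COL=dict(red=([0,150,90],[6,255,255]),orange=([7,180,120],[18,255,255]),yellow=([24,170,120],[34,255,255]),blue=([100,150,80],[120,255,255]),green=([50,120,60],[75,255,255]))
E
python3 - <<'E'
from m import *
c=cap('top')
for k,(a,b) in COL.items():
    for ce,ar,r in blobs(c,a,b,8):
        print(k,ce.round(1),ar,np.round(r[1],1),'z0',ray(c,*ce,0.006)[:2].round(3),'z.09',ray(c,*ce,.09)[:2].round(3),'z.2',ray(c,*ce,.2)[:2].round(3))
for n,u,v,z in [('spindle',372,237,.197),('knob',375,269,.2),('post',370,168,.17),('seat',298,190,.028),('pot rim',300,183,.115),('tray c',171,186,.032),('basket rim',221.5,245.5,.062),('mug',184,321,.09),('tr1',133,152,.032),('tr2',217,157,.032),('tr3',210,220,.032),('tr4',125,213,.032)]: print(n,ray(c,u,v,z).round(3))
E
```

```text
red [218.3 248.2] 26 [4.5 6.3] z0 [0.46  0.173] z.09 [0.451 0.161] z.2 [0.441 0.145]
red [130.8 252.9] 85 [12.4  7. ] z0 [0.442 0.397] z.09 [0.435 0.37 ] z.2 [0.426 0.334]
red [426.2 267. ] 386 [36.8 11.2] z0 [ 0.425 -0.354] z.09 [ 0.42  -0.331] z.2 [ 0.412 -0.301]
red [444. 277.] 24 [ 2.5 10.3] z0 [ 0.401 -0.398] z.09 [ 0.397 -0.372] z.2 [ 0.392 -0.338]
orange [232.1 223.9] 45 [ 3.8 12.6] z0 [0.523 0.141] z.09 [0.511 0.131] z.2 [0.495 0.117]
yellow [370.1 167.8] 52 [7.1 7.1] z0 [ 0.68  -0.214] z.09 [ 0.657 -0.201] z.2 [ 0.627 -0.183]
yellow [228.9 221.9] 36 [ 3.1 11.2] z0 [0.528 0.149] z.09 [0.515 0.138] z.2 [0.499 0.124]
yellow [227.5 231. ] 10 [2. 3.] z0 [0.504 0.152] z.09 [0.493 0.141] z.2 [0.479 0.127]
yellow [393.4 242.1] 22 [6.  3.5] z0 [ 0.486 -0.272] z.09 [ 0.476 -0.255] z.2 [ 0.463 -0.232]
yellow [179.5 261.2] 86 [10.  9.] z0 [0.424 0.271] z.09 [0.418 0.252] z.2 [0.411 0.227]
blue [232.3 107.3] 147 [13.4 12.5] z0 [0.839 0.154] z.09 [0.806 0.143] z.2 [0.762 0.128]
blue [154.7 253.3] 68 [8.5 8.9] z0 [0.442 0.336] z.09 [0.435 0.313] z.2 [0.426 0.282]
green [451.9 201.8] 1509 [30.6 49.9] z0 [ 0.594 -0.423] z.09 [ 0.577 -0.396] z.2 [ 0.555 -0.36 ]
green [427.5 215.3] 473 [52. 32.] z0 [ 0.557 -0.36 ] z.09 [ 0.543 -0.337] z.2 [ 0.524 -0.306]
green [225.8 242.2] 49 [7. 7.] z0 [0.475 0.155] z.09 [0.466 0.144] z.2 [0.454 0.129]
spindle [ 0.474 -0.187  0.197]
knob [ 0.405 -0.192  0.2  ]
post [ 0.635 -0.187  0.17 ]
seat [ 0.611 -0.027  0.028]
pot rim [ 0.609 -0.03   0.115]
tray c [0.614 0.299 0.032]
basket rim [0.461 0.158 0.062]
mug [0.279 0.233 0.09 ]
tr1 [0.702 0.404 0.032]
tr2 [0.693 0.184 0.032]
tr3 [0.528 0.194 0.032]
tr4 [0.541 0.412 0.032]
```

```bash
python3 - <<'E'
import cv2
a=cv2.imread('pics/top0.png')
b=cv2.resize(a[140:290,110:250],None,fx=4,fy=4,interpolation=cv2.INTER_CUBIC); cv2.imwrite('pics/c1.png',b)
E
```

```text
(no output)
```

View pics/c1.png

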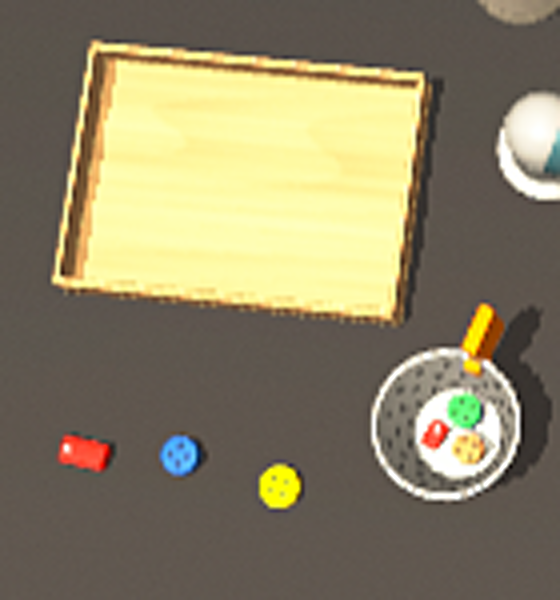

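Sizes check out: tray corners give about 160×220 and the lug sits 57 mm from the basket axis. I'll raise the arm and square the tool first (tool x to world +y, tool y to world +x).

Emit:
move_arm(
  motion=[0,0,-0.5,0,0,-0.3527,-1,0,0,-0.5,0,0,-0.3527,-1,0,0,-0.5,0,0,-0.3527,-1,0,0,-0.5,0,0,-0.3527,-1,0,0,-0.5,0,0,-0.3527,-1],
)

```text
time_s: 0.62
eef_pos: [0.2798, -0.5622, 0.3546]
ee_rot: [0.006, 0.854, 0.52, -0.001]
contact_force: [-0.9, -0.3, 0.4]
finger_gap: 0.0851
finger_force: 0.0
```

```bash
cat > g.py <<'E'
# numbers from the present measured pose to a world target: python3 g.py x y z [yaw of tool x]
import sys; from h import *
s=robot.get_state(); M=rot(s['ee_rot']); p=np.array(s['eef_pos']); a=[float(v) for v in sys.argv[1:]]
x=M[:,0]; yaw=a[3] if len(a)>3 else np.arctan2(x[1],x[0])
T=np.array([[np.cos(yaw),np.sin(yaw),0],[np.sin(yaw),-np.cos(yaw),0],[0,0,-1]])
print('shift',np.round(M.T@(np.array(a[:3])-p)/.3,4),'turn',np.round(R.from_matrix(M.T@T).as_rotvec()/np.pi,4),'p',p.round(4),'yaw',np.arctan2(x[1],x[0]).round(3),'q',np.round(s['joint_positions'],2),'t',s['time_s'],'gap',round(s['finger_gap'],4))
E
python3 g.py .42 -.1 .35 1.5708
```

```text
shift [ 1.5831 -0.2933  0.002 ] turn [ 0.0023  0.0028 -0.1521] p [ 0.2798 -0.5622  0.3546] yaw 1.093 q [-1.13  0.29  1.46 -0.    1.38 -0.65] t 0.6167 gap 0.0851
```

Emit:
move_arm(
  motion=[0.69,-0.128,0,0,0,-0.152,-1,0.69,-0.128,0,0,0,-0.152,-1,0.69,-0.128,0,0,0,-0.152,-1,0.69,-0.128,0,0,0,-0.152,-1,0.69,-0.128,0,0,0,-0.152,-1],
)

```text
time_s: 1.03
eef_pos: [0.3401, -0.3586, 0.347]
ee_rot: [-0.0, 0.708, 0.707, 0.0]
contact_force: [1.2, 0.2, 0.2]
finger_gap: 0.0855
finger_force: 0.0
```

```bash
python3 g.py .435 .3 .35 1.5708
```

```text
shift [ 2.1958  0.3128 -0.0093] turn [-0.     -0.0001 -0.0005] p [ 0.3401 -0.3586  0.347 ] yaw 1.569 q [-0.84  0.07  1.74  0.    1.33 -0.83] t 1.0333 gap 0.0855
```

Emit:
move_arm(
  motion=[0.65,0.2,0,0,0,0,-1,0.65,0.2,0,0,0,0,-1,0.65,0.2,0,0,0,0,-1,0.65,0.2,0,0,0,0,-1,0.65,0.2,0,0,0,0,-1],
)

```text
time_s: 1.45
eef_pos: [0.4014, -0.1636, 0.3473]
ee_rot: [0.0, 0.709, 0.705, 0.0]
contact_force: [1.0, -1.1, -0.2]
finger_gap: 0.0856
finger_force: 0.0
```

Emit:
move_arm(
  motion=[0.65,0.1,0,0,0,0,-1,0.65,0.1,0,0,0,0,-1,0.65,0.1,0,0,0,0,-1,0.65,0.1,0,0,0,0,-1,0.65,0.1,0,0,0,0,-1],
)

```text
time_s: 1.87
eef_pos: [0.4325, 0.0318, 0.3474]
ee_rot: [-0.0, 0.709, 0.705, 0.0]
contact_force: [0.6, 0.2, 0.5]
finger_gap: 0.0854
finger_force: 0.0
```

Emit:
move_arm(
  motion=[0.65,0,0,0,0,0,-1,0.65,0,0,0,0,0,-1,0.65,0,0,0,0,0,-1,0.65,0,0,0,0,0,-1,0.65,0,0,0,0,0,-1],
)

```text
time_s: 2.28
eef_pos: [0.4334, 0.2271, 0.3472]
ee_rot: [-0.0, 0.709, 0.705, 0.0]
contact_force: [0.2, 0.4, -0.1]
finger_gap: 0.0855
finger_force: 0.0
```

```bash
cat > s.py <<'E'
from m import *
c=cap('wrist')
for k,z in (('red',.012),('yellow',.01),('blue',.012)):
    for ce,ar,r in blobs(c,*COL[k],80): print(k,ce.round(0),ar,np.round(r[1],0),round(r[2]),ray(c,*ce,z*.7).round(4))
E
python3 g.py .424 .271 .1; python3 s.py; python3 -c "
from h import *
cap('wrist','w1')"
```

```text
shift [ 0.1455 -0.0321  0.8242] turn [ 0.     -0.0003 -0.    ] p [0.4334 0.2271 0.3472] yaw 1.566 q [0.46 0.07 1.75 0.   1.33 0.46] t 2.2833 gap 0.0855
red [282.  19.] 340 [13. 27.] 11 [0.4408 0.3959 0.0084]
red [293. 191.] 88 [12.  8.] 27 [0.4579 0.1711 0.0084]
yellow [268. 122.] 285 [19. 18.] 90 [0.4226 0.269  0.007 ]
blue [282.  71.] 258 [18. 17.] 90 [0.4407 0.3338 0.0084]
```

View pics/w1.png

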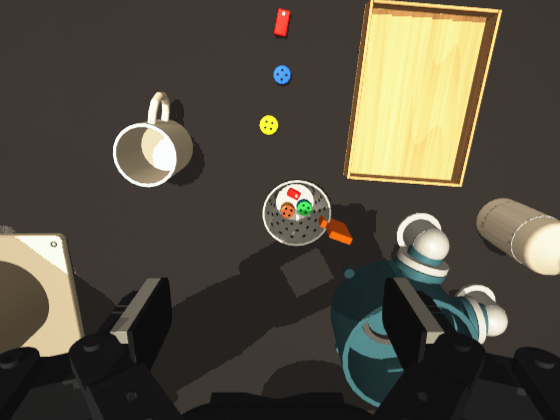

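The wrist view agrees with the top view to 2 mm: strays at red (282,19), blue (282,71) and yellow (268,122), basket rim at (296,213), lug at (336,231). I'll pick the yellow one first.

Emit:
move_arm(
  motion=[0.143,-0.035,0.65,0,0,0,-1,0.143,-0.035,0.65,0,0,0,-1,0.143,-0.035,0.65,0,0,0,-1,0.143,-0.035,0.65,0,0,0,-1,0.143,-0.035,0.65,0,0,0,-1],
)

```text
time_s: 2.8
eef_pos: [0.4226, 0.2659, 0.1497]
ee_rot: [-0.0, 0.71, 0.705, -0.001]
contact_force: [-0.8, -0.8, 0.4]
finger_gap: 0.0853
finger_force: 0.0
```

Emit:
move_arm(
  motion=[0,0,0.14,0,0,0,-0.2,0,0,0.28,0,0,0,-0.2,0,0,0.38,0,0,0,-0.2,0,0,0.45,0,0,0,-0.2,0,0,0.49,0,0,0,-0.2],
)

```text
time_s: 3.22
eef_pos: [0.4221, 0.265, 0.0024]
ee_rot: [-0.0, 0.71, 0.705, -0.002]
contact_force: [0.1, -0.8, -0.5]
finger_gap: 0.0512
finger_force: 0.0
```

```bash
python3 g.py .423 .27 .004 1.5708
```

```text
shift [ 0.0167  0.0027 -0.0053] turn [-0.0012  0.0008 -0.0022] p [0.4221 0.265  0.0024] yaw 1.564 q [ 0.54  0.57  2.   -0.    0.58  0.54] t 3.2167 gap 0.0512
```

Emit:
move_arm(
  motion=[0.016,0.002,-0.004,0,0,0,0.3,0.016,0.002,-0.004,0,0,0,1,0.016,0.002,-0.004,0,0,0,1,0.016,0.002,-0.004,0,0,0,1,0.016,0.002,-0.004,0,0,0,1],
)

```text
time_s: 3.63
eef_pos: [0.4251, 0.272, 0.0076]
ee_rot: [0.0, 0.709, 0.705, 0.001]
contact_force: [0.0, -0.7, 0.6]
finger_gap: 0.0001
finger_force: 0.0
```

Emit:
move_arm(
  motion=[0,0,-0.04,0,0,0,1,0,0,-0.1,0,0,0,1,0,0,-0.2,0,0,0,1,0,0,-0.33,0,0,0,1,0,0,-0.4,0,0,0,1],
)

```text
time_s: 4.05
eef_pos: [0.4256, 0.2724, 0.131]
ee_rot: [0.001, 0.709, 0.705, 0.002]
contact_force: [0.2, 1.5, -0.3]
finger_gap: -0.0001
finger_force: 0.0
```

```bash
python3 g.py .62 .36 .12 1.5708
```

```text
shift [0.2962 0.646  0.0397] turn [ 0.0012 -0.0007 -0.002 ] p [0.4256 0.2724 0.131 ] yaw 1.564 q [ 0.55  0.34  1.95 -0.    0.85  0.55] t 4.05 gap -0.0001
```

```bash
sed -i "s/cap('wrist')/cap('wrist','w2')/" s.py; python3 s.py; python3 - <<'E'
from m import *
c=cap('top')
for ce,ar,r in blobs(c,*COL['yellow'],30): print(ce,ar,ray(c,*ce,.008))
E
```

```text
red [295.  29.] 957 [22. 46.] 11 [0.4406 0.396  0.0084]
yellow [272. 194.] 682 [29. 29.] 90 [0.4227 0.2687 0.007 ]
blue [295. 115.] 689 [30. 29.] 90 [0.4407 0.3338 0.0084]
[370.17857143 167.55357143] 56 [ 0.67995907 -0.21400567  0.008     ]
[179.43529412 261.16470588] 85 [0.42373804 0.27055708 0.008     ]
```

```bash
python3 g.py .423 .269 .001 1.5708
```

```text
shift [-0.0165 -0.0167  0.4353] turn [ 0.0025 -0.0015 -0.002 ] p [0.427  0.2733 0.1316] yaw 1.564 q [ 0.55  0.34  1.94 -0.    0.85  0.55] t 4.15 gap -0.0002
```

Emit:
move_arm(
  motion=[-0.016,-0.016,0.1,0,0,0,-0.2,-0.016,-0.016,0.2,0,0,0,-0.2,-0.016,-0.016,0.3,0,0,0,-0.2,-0.016,-0.016,0.37,0,0,0,-0.2,-0.016,-0.016,0.41,0,0,0,-0.2],
)

```text
time_s: 4.57
eef_pos: [0.4178, 0.2658, 0.0013]
ee_rot: [-0.0, 0.709, 0.705, -0.002]
contact_force: [0.0, 0.6, 0.0]
finger_gap: 0.0516
finger_force: 0.0
```

Emit:
move_arm(
  motion=[0,0,0.01,0,0,0,-0.2,0,0,0.026,0,0,0,-0.2,0,0,0.026,0,0,0,-0.2,0,0,0.026,0,0,0,-0.2,0,0,0.026,0,0,0,-0.2],
)

```text
time_s: 4.98
eef_pos: [0.4201, 0.2672, -0.0035]
ee_rot: [0.0, 0.709, 0.705, 0.001]
contact_force: [0.4, -0.0, -0.0]
finger_gap: 0.0513
finger_force: 0.0
```

```bash
python3 g.py .423 .269 .001 1.5708
```

```text
shift [ 0.0059  0.0096 -0.015 ] turn [ 0.0004 -0.0003 -0.0021] p [ 0.4201  0.2672 -0.0035] yaw 1.564 q [0.54 0.58 2.01 0.   0.55 0.55] t 4.9833 gap 0.0513
```

Emit:
move_arm(
  motion=[0,0.008,-0.005,0,0,0,0,0,0.008,-0.005,0,0,0,1,0,0.008,-0.005,0,0,0,1,0,0.008,-0.005,0,0,0,1,0,0.008,-0.005,0,0,0,1],
)

```text
time_s: 5.4
eef_pos: [0.422, 0.2669, -0.0027]
ee_rot: [0.0, 0.709, 0.705, 0.0]
contact_force: [0.6, -0.6, -0.2]
finger_gap: -0.0004
finger_force: 0.0
```

Emit:
move_arm(
  motion=[0,0,-0.04,0,0,0,1,0,0,-0.1,0,0,0,1,0,0,-0.2,0,0,0,1,0,0,-0.33,0,0,0,1,0,0,-0.4,0,0,0,1],
)

```text
time_s: 5.82
eef_pos: [0.4229, 0.2675, 0.121]
ee_rot: [0.0, 0.709, 0.705, 0.002]
contact_force: [0.3, 0.4, 0.6]
finger_gap: -0.0002
finger_force: 0.0
```

```bash
python3 g.py .57 .36 .12 1.5708
```

```text
shift [0.3116 0.4884 0.005 ] turn [ 0.0009 -0.0005 -0.002 ] p [0.4229 0.2675 0.121 ] yaw 1.564 q [ 0.54  0.35  1.96 -0.    0.83  0.55] t 5.8167 gap -0.0002
```

```bash
python3 s.py; python3 - <<'E'
import cv2
cv2.imwrite('pics/w2b.png',cv2.imread('pics/w2.png'))
E
```

```text
red [300.  21.] 940 [23. 45.] 12 [0.4405 0.3943 0.0084]
yellow [276. 192.] 722 [30. 30.] 45 [0.4226 0.2688 0.007 ]
blue [299. 109.] 743 [32. 30.] 90 [0.4407 0.3338 0.0084]
```

View pics/w2.png

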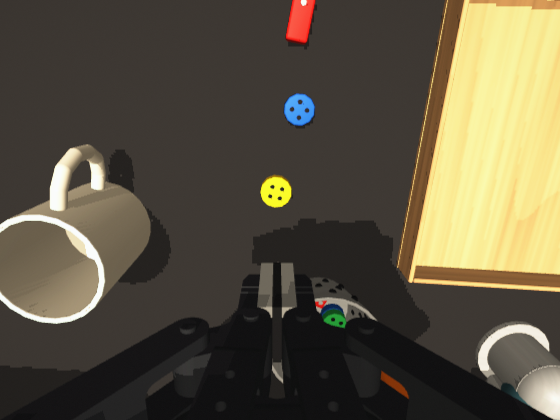

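The yellow button at (276,192) hasn't moved. The shut fingertips show at (277,265), so I'll compare that with where the reported TCP projects.

```bash
python3 - <<'E'
from h import *
c=cap('wrist'); s=robot.get_state(); p=s['eef_pos']; M=rot(s['ee_rot'])
print(p,c['eye'],proj(c,p),M.T@(c['eye']-p)); 
for z in (.0,-.02,-.04,-.06): print(z,proj(c,p+M@[0,0,z]))
c=cap('top'); print('top proj tcp',proj(c,p)); cv2.imwrite('pics/t2.png',cv2.resize(c['frame'][200:320,120:260,::-1],None,fx=4,fy=4))
E
```

```text
[0.42443225 0.2684063  0.12166324] [0.42398489 0.34434524 0.30013413] [275.59756849 247.47897284] [ 0.07667817  0.00028716 -0.17815486]
0.0 [275.59756849 247.47897284]
-0.02 [275.52783584 264.1781488 ]
-0.04 [275.44093477 284.98871706]
-0.06 [275.32963483 311.64218682]
top proj tcp [169.65950809 257.27000183]
```

View pics/t2.png

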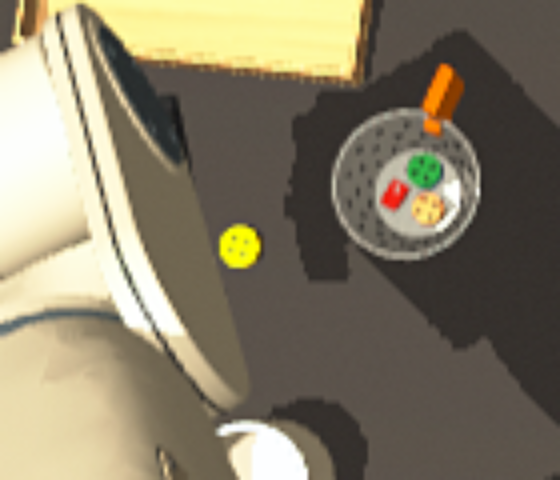

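The tip appears to sit behind the reported TCP. I'll calibrate with a guarded touch on bare counter, fingers shut.

Emit:
move_arm(
  motion=[0.11,0,0.1,0,0,0,1,0.11,0,0.2,0,0,0,1,0.11,0,0.3,0,0,0,1,0.11,0,0.37,0,0,0,1,0.11,0,0.405,0,0,0,1],
)

```text
time_s: 6.38
eef_pos: [0.4194, 0.2983, -0.0079]
ee_rot: [-0.001, 0.709, 0.705, -0.003]
contact_force: [-0.5, -0.6, -1.4]
finger_gap: 0.0004
finger_force: 0.0
```

Emit:
move_arm(
  motion=[0,0,0.013,0,0,0,1,0,0,0.013,0,0,0,1,0,0,0.013,0,0,0,1],
)

```text
time_s: 6.63
eef_pos: [0.4225, 0.3, -0.0078]
ee_rot: [0.0, 0.709, 0.705, 0.0]
contact_force: [-0.3, -0.7, 0.2]
finger_gap: -0.0
finger_force: 0.0
```

Emit:
move_arm(
  motion=[0,0,0.013,0,0,0,1,0,0,0.013,0,0,0,1,0,0,0.013,0,0,0,1],
)

```text
time_s: 6.88
eef_pos: [0.4226, 0.3001, -0.0114]
ee_rot: [0.0, 0.709, 0.705, 0.001]
contact_force: [0.3, -0.2, 0.1]
finger_gap: 0.0001
finger_force: 0.0
```

Emit:
move_arm(
  motion=[0,0,0.013,0,0,0,1,0,0,0.013,0,0,0,1,0,0,0.013,0,0,0,1],
)

```text
time_s: 7.13
eef_pos: [0.422, 0.2998, -0.0161]
ee_rot: [-0.0, 0.709, 0.705, -0.0]
contact_force: [0.5, -0.3, 0.2]
finger_gap: -0.0001
finger_force: 0.0
```

Emit:
move_arm(
  motion=[0,0,0.01,0,0,0,1,0,0,0.01,0,0,0,1,0,0,0.01,0,0,0,1],
)

```text
time_s: 7.38
eef_pos: [0.422, 0.2998, -0.0193]
ee_rot: [-0.0, 0.709, 0.705, -0.0]
contact_force: [0.2, 0.4, -1.0]
finger_gap: 0.0004
finger_force: 0.0
```

Emit:
move_arm(
  motion=[0,0,0.01,0,0,0,1,0,0,0.01,0,0,0,1,0,0,0.01,0,0,0,1],
)

```text
time_s: 7.63
eef_pos: [0.422, 0.2998, -0.0223]
ee_rot: [-0.0, 0.709, 0.705, -0.0]
contact_force: [0.4, 0.2, 0.2]
finger_gap: -0.0002
finger_force: 0.0
```

```bash
python3 g.py .423 .27 0 1.5708;python3 - <<'E'
from h import *
c=cap('wrist','w3')
E
```

```text
shift [-0.0993  0.0039 -0.0742] turn [-0.0001  0.0001 -0.0021] p [ 0.422   0.2998 -0.0223] yaw 1.564 q [0.59 0.63 1.96 0.   0.55 0.6 ] t 7.6333 gap -0.0002
```

View pics/w3.png

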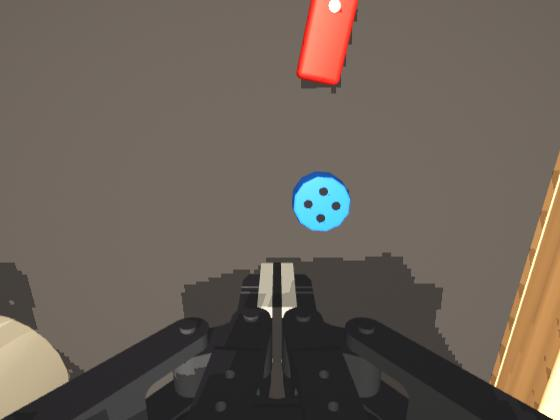

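The blue button is at (321,201) and the tip at (277,265), still above the counter. I'll keep lowering.

Emit:
move_arm(
  motion=[0,0,0.01,0,0,0,1,0,0,0.01,0,0,0,1,0,0,0.01,0,0,0,1],
)

```text
time_s: 7.93
eef_pos: [0.422, 0.2998, -0.0252]
ee_rot: [-0.0, 0.709, 0.705, -0.0]
contact_force: [-0.3, 0.3, -0.6]
finger_gap: -0.0001
finger_force: 0.0
```

Emit:
move_arm(
  motion=[0,0,0.01,0,0,0,1,0,0,0.01,0,0,0,1,0,0,0.01,0,0,0,1],
)

```text
time_s: 8.18
eef_pos: [0.422, 0.2998, -0.0283]
ee_rot: [-0.0, 0.709, 0.705, -0.0]
contact_force: [0.0, -0.3, 0.1]
finger_gap: -0.0003
finger_force: 0.0
```

Emit:
move_arm(
  motion=[0,0,0.007,0,0,0,1,0,0,0.007,0,0,0,1,0,0,0.007,0,0,0,1],
)

```text
time_s: 8.43
eef_pos: [0.4221, 0.2998, -0.0303]
ee_rot: [-0.0, 0.709, 0.705, -0.0]
contact_force: [-0.2, -0.1, 0.4]
finger_gap: 0.0002
finger_force: 0.0
```

Emit:
move_arm(
  motion=[0,0,0.007,0,0,0,1,0,0,0.007,0,0,0,1,0,0,0.007,0,0,0,1],
)

```text
time_s: 8.68
eef_pos: [0.4221, 0.2998, -0.0324]
ee_rot: [-0.0, 0.709, 0.705, -0.0]
contact_force: [-0.0, 0.6, -0.7]
finger_gap: 0.0
finger_force: 0.0
```

Emit:
move_arm(
  motion=[0,0,0.007,0,0,0,1,0,0,0.007,0,0,0,1,0,0,0.007,0,0,0,1],
)

```text
time_s: 8.93
eef_pos: [0.4224, 0.3, -0.034]
ee_rot: [0.0, 0.709, 0.705, 0.0]
contact_force: [-0.7, -0.8, 5.5]
finger_gap: -0.0
finger_force: 2.7
```

Emit:
move_arm(
  motion=[0,0,0.007,0,0,0,1,0,0,0.007,0,0,0,1,0,0,0.007,0,0,0,1],
)

```text
time_s: 9.18
eef_pos: [0.4224, 0.3001, -0.0342]
ee_rot: [0.0, 0.709, 0.705, 0.0]
contact_force: [-6.0, -4.3, 33.3]
finger_gap: -0.0
finger_force: 16.1
```

```bash
python3 - <<'E'
from h import *
c=cap('wrist','w3'); s=robot.get_state(); p=s['eef_pos']; M=rot(s['ee_rot'])
for x in (0,.011):
  for z in (-.02,-.03,-.04): print(x,z,proj(c,p+M@[x,0,z]))
E
```

```text
0 -0.02 [276.28556888 265.76909877]
0 -0.03 [276.27791284 275.79780951]
0 -0.04 [276.26930144 287.07796707]
0.011 -0.02 [276.30036122 244.10533704]
0.011 -0.03 [276.29343183 253.04506703]
0.011 -0.04 [276.2856185  263.12519665]
```

Contact is at reported z = -0.034, so the real fingertip lies 34 mm behind the reported TCP. I'll fold that into the helper and go back to yellow.

```bash
sed -i "s/^T=/T=0;/; " g.py; cat > g.py <<'E'
# numbers from the present pose to a world target of the TRUE fingertip (34 mm behind the reported TCP): x y z [yaw of tool x] (tool down)
import sys; from h import *
s=robot.get_state(); M=rot(s['ee_rot']); p=np.array(s['eef_pos']); a=[float(v) for v in sys.argv[1:]]
x=M[:,0]; yaw=a[3] if len(a)>3 else np.arctan2(x[1],x[0])
T=np.array([[np.cos(yaw),np.sin(yaw),0],[np.sin(yaw),-np.cos(yaw),0],[0,0,-1]])
t=np.array(a[:3])+T@[0,0,.034]
print('shift',np.round(M.T@(t-p)/.3,4),'turn',np.round(R.from_matrix(M.T@T).as_rotvec()/np.pi,4),'tip',(p-M@[0,0,.034]).round(4),'yaw',np.arctan2(x[1],x[0]).round(3),'q',np.round(s['joint_positions'],2),'t',round(s['time_s'],2),'gap',round(s['finger_gap'],4))
E
```

Emit:
move_arm(
  motion=[0,0,-0.06,0,0,0,1,0,0,-0.1,0,0,0,-0.2,-0.03,0,-0.1,0,0,0,-0.2,-0.103,0,-0.1,0,0,0,-0.2,-0.103,0,-0.1,0,0,0,-0.2],
)

```text
time_s: 9.65
eef_pos: [0.4206, 0.266, -0.0069]
ee_rot: [-0.0, 0.71, 0.705, -0.001]
contact_force: [0.2, -0.5, -0.8]
finger_gap: 0.0486
finger_force: 0.0
```

Emit:
move_arm(
  motion=[0,0,0.04,0,0,0,-0.2,0,0,0.08,0,0,0,-0.2,0,0,0.08,0,0,0,-0.2,0,0,0.08,0,0,0,-0.2],
)

```text
time_s: 9.98
eef_pos: [0.421, 0.2687, -0.0321]
ee_rot: [-0.0, 0.709, 0.705, -0.001]
contact_force: [-0.3, -0.3, 0.3]
finger_gap: 0.0513
finger_force: 0.0
```

```bash
python3 g.py .423 .269 .001 1.5708
```

```text
shift [0.0009 0.0065 0.0031] turn [-0.0007  0.0004 -0.0019] tip [0.4211 0.2688 0.0019] yaw 1.565 q [0.54 0.64 2.   0.   0.51 0.55] t 9.98 gap 0.0513
```

Emit:
move_arm(
  motion=[0,0.006,0.003,0,0,0,0,0,0.006,0.003,0,0,0,1,0,0.006,0.003,0,0,0,1,0,0.006,0.003,0,0,0,1,0,0.006,0.003,0,0,0,1],
)

```text
time_s: 10.4
eef_pos: [0.4241, 0.2693, -0.0311]
ee_rot: [0.0, 0.709, 0.705, 0.0]
contact_force: [0.3, 1.0, 1.0]
finger_gap: 0.0223
finger_force: 58.8
```

Emit:
move_arm(
  motion=[0,0,-0.04,0,0,0,1,0,0,-0.1,0,0,0,1,0,0,-0.2,0,0,0,1,0,0,-0.3,0,0,0,1,0,0,-0.33,0,0,0,1],
)

```text
time_s: 10.82
eef_pos: [0.4256, 0.2701, 0.0719]
ee_rot: [0.001, 0.709, 0.705, 0.003]
contact_force: [1.7, 0.3, 0.1]
finger_gap: 0.0225
finger_force: 58.9
```

```bash
python3 g.py .57 .36 .05 1.5708
```

```text
shift [0.3024 0.4785 0.1896] turn [ 0.0015 -0.0009 -0.002 ] tip [0.4254 0.27   0.1059] yaw 1.564 q [ 0.54  0.44  1.98 -0.    0.72  0.55] t 10.82 gap 0.0225
```

Emit:
move_arm(
  motion=[0.3,0.52,0,0,0,0,1,0.3,0.52,0,0,0,0,1,0.3,0.52,0,0,0,0,1,0.3,0.52,0.06,0,0,0,1,0.3,0.52,0.2,0,0,0,1],
)

```text
time_s: 11.23
eef_pos: [0.5881, 0.3624, 0.0216]
ee_rot: [0.002, 0.709, 0.705, 0.009]
contact_force: [1.0, 1.4, 1.2]
finger_gap: 0.0228
finger_force: 58.9
```

Emit:
move_arm(
  motion=[0,0,0.04,0,0,0,1,0,0,0.06,0,0,0,-0.1,0,0,0.06,0,0,0,-0.2,0,0,0.02,0,0,0,-0.2,0,0,-0.12,0,0,0,-0.2],
)

```text
time_s: 11.65
eef_pos: [0.5739, 0.3542, 0.0475]
ee_rot: [-0.001, 0.709, 0.705, -0.005]
contact_force: [-0.2, -0.3, 0.3]
finger_gap: 0.0511
finger_force: 0.0
```

```bash
sed -i "s/cap('wrist','w2')/cap('wrist')/" s.py; python3 g.py .441 .334 .04 1.5708; python3 s.py
```

```text
shift [-0.0694 -0.4414  0.1424] turn [-0.0027  0.0016 -0.0021] tip [0.5742 0.3544 0.0815] yaw 1.564 q [ 0.54  0.68  1.58 -0.    0.89  0.54] t 11.65 gap 0.0511
red [ 51. 157.] 1468 [33. 53.] 5 [0.4406 0.3963 0.0084]
yellow [276. 226.] 1171 [39. 40.] 90 [0.5736 0.3516 0.007 ]
blue [ 69. 254.] 949 [38. 33.] 53 [0.4396 0.3336 0.0084]
```

Emit:
move_arm(
  motion=[-0.068,-0.445,0,0,0,0,-0.2,-0.068,-0.445,0,0,0,0,-0.2,-0.068,-0.445,0,0,0,0,-0.2,-0.068,-0.445,0,0,0,0,-0.2,-0.068,-0.445,0.13,0,0,0,-0.2],
)

```text
time_s: 12.12
eef_pos: [0.4462, 0.3401, 0.02]
ee_rot: [0.001, 0.709, 0.705, 0.006]
contact_force: [2.1, 1.3, 0.1]
finger_gap: 0.0514
finger_force: 0.0
```

Emit:
move_arm(
  motion=[0,0,0.06,0,0,0,-0.2,0,0,0.12,0,0,0,-0.2,0,0,0.12,0,0,0,-0.2,0,0,0.12,0,0,0,-0.2],
)

```text
time_s: 12.45
eef_pos: [0.4451, 0.3376, -0.0227]
ee_rot: [0.0, 0.709, 0.705, 0.001]
contact_force: [0.8, 0.4, 0.6]
finger_gap: 0.0513
finger_force: 0.0
```

```bash
python3 g.py .4405 .3337 .002 1.5708
```

```text
shift [-0.013  -0.0152  0.0311] turn [ 0.0004 -0.0002 -0.002 ] tip [0.445  0.3375 0.0113] yaw 1.564 q [ 0.63  0.66  1.87 -0.    0.6   0.63] t 12.45 gap 0.0513
```

Emit:
move_arm(
  motion=[-0.013,-0.014,0.03,0,0,0,-0.2,-0.013,-0.014,0.03,0,0,0,-0.2,-0.013,-0.014,0.03,0,0,0,1,-0.013,-0.014,0.03,0,0,0,1,-0.013,-0.014,0.03,0,0,0,1],
)

```text
time_s: 12.87
eef_pos: [0.4408, 0.3336, -0.0323]
ee_rot: [0.0, 0.709, 0.705, 0.0]
contact_force: [-0.6, -1.2, 4.7]
finger_gap: 0.021
finger_force: 58.6
```

Emit:
move_arm(
  motion=[0,0,0,0,0,0,1,0,0,-0.06,0,0,0,1,0,0,-0.15,0,0,0,1,0,0,-0.25,0,0,0,1,0,0,-0.25,0,0,0,1],
)

```text
time_s: 13.28
eef_pos: [0.4434, 0.3356, 0.0468]
ee_rot: [0.001, 0.709, 0.705, 0.004]
contact_force: [1.6, 1.9, 0.3]
finger_gap: 0.0212
finger_force: 58.9
```

```bash
python3 g.py .64 .36 .05 1.5708
```

```text
shift [0.0852 0.6541 0.1075] turn [ 0.0021 -0.0016 -0.0021] tip [0.4432 0.3354 0.0808] yaw 1.564 q [0.63 0.54 1.88 0.   0.72 0.63] t 13.28 gap 0.0212
```

Blue is gripped. I'll drop it in the tray and come back for red.

Emit:
move_arm(
  motion=[0.08,0.64,0,0,0,0,1,0.08,0.64,0,0,0,0,1,0.08,0.64,0,0,0,0,1,0.08,0.64,0,0,0,0,1,0.08,0.64,0.12,0,0,0,1],
)

```text
time_s: 13.7
eef_pos: [0.64, 0.3589, 0.0153]
ee_rot: [0.002, 0.71, 0.704, 0.007]
contact_force: [1.7, 1.2, 0.9]
finger_gap: 0.0211
finger_force: 58.9
```

Emit:
move_arm(
  motion=[0,0,0.04,0,0,0,1,0,0,0.04,0,0,0,-0.1,0,0,0.04,0,0,0,-0.2,0,0,0.02,0,0,0,-0.2,0,0,-0.12,0,0,0,-0.2],
)

```text
time_s: 14.12
eef_pos: [0.625, 0.3536, 0.0386]
ee_rot: [-0.002, 0.709, 0.705, -0.006]
contact_force: [-1.0, -0.6, -1.4]
finger_gap: 0.0516
finger_force: 0.0
```

```bash
python3 s.py; python3 g.py .4405 .396 .04 1.5708
```

```text
yellow [190. 231.] 1242 [39. 42.] 90 [0.5722 0.3516 0.007 ]
blue [278. 231.] 1126 [40. 37.] 31 [0.6254 0.3518 0.0084]
shift [ 0.1247 -0.6391  0.1507] turn [ 0.0014 -0.0008 -0.0018] tip [0.6317 0.3573 0.0859] yaw 1.565 q [0.5  0.73 1.46 0.   0.94 0.5 ] t 14.17 gap 0.0513
```

Emit:
move_arm(
  motion=[0.125,-0.64,0,0,0,0.06,-0.2,0.125,-0.64,0,0,0,0.06,-0.2,0.125,-0.64,0,0,0,0.06,-0.2,0.125,-0.64,0,0,0,0.06,-0.2,0.125,-0.64,0.14,0,0,0.06,-0.2],
)

```text
time_s: 14.58
eef_pos: [0.4439, 0.3976, 0.0172]
ee_rot: [-0.0, 0.772, 0.636, 0.006]
contact_force: [0.8, 1.3, -0.5]
finger_gap: 0.0513
finger_force: 0.0
```

Emit:
move_arm(
  motion=[0,0,0.06,0,0,0,-0.2,0,0,0.12,0,0,0,-0.2,0,0,0.12,0,0,0,-0.2,0,0,0.12,0,0,0,-0.2],
)

```text
time_s: 14.92
eef_pos: [0.4438, 0.3941, -0.0249]
ee_rot: [-0.0, 0.772, 0.635, 0.0]
contact_force: [0.7, 0.5, 0.5]
finger_gap: 0.0516
finger_force: 0.0
```

```bash
python3 g.py .4405 .396 .002 1.38
```

```text
shift [ 0.0042 -0.0121  0.0238] turn [ 0.0002 -0.0003 -0.0011] tip [0.4438 0.394  0.0091] yaw 1.377 q [0.71 0.7  1.79 0.   0.65 0.9 ] t 14.92 gap 0.0516
```

Emit:
move_arm(
  motion=[0.004,-0.012,0.024,0,0,0,-0.2,0.004,-0.012,0.024,0,0,0,-0.2,0.004,-0.012,0.024,0,0,0,1,0.004,-0.012,0.024,0,0,0,1,0.004,-0.012,0.024,0,0,0,1],
)

```text
time_s: 15.33
eef_pos: [0.4412, 0.3956, -0.0329]
ee_rot: [-0.0, 0.773, 0.635, 0.0]
contact_force: [1.4, -1.1, 10.1]
finger_gap: 0.0158
finger_force: 10.8
```

Emit:
move_arm(
  motion=[0,0,0,0,0,0,1,0,0,-0.06,0,0,0,1,0,0,-0.15,0,0,0,1,0,0,-0.25,0,0,0,1,0,0,-0.25,0,0,0,1],
)

```text
time_s: 15.75
eef_pos: [0.4436, 0.3977, 0.0466]
ee_rot: [-0.0, 0.773, 0.635, 0.004]
contact_force: [1.1, 0.6, -0.5]
finger_gap: 0.0144
finger_force: 59.5
```

```bash
python3 g.py .59 .375 .06 1.38
```

```text
shift [0.0198 0.4929 0.0713] turn [ 0.0016 -0.002  -0.0014] tip [0.4434 0.3976 0.0806] yaw 1.376 q [ 0.71  0.58  1.79 -0.    0.77  0.91] t 15.75 gap 0.0144
```

Emit:
move_arm(
  motion=[-0.186,0.56,0,0,0,0,1,-0.186,0.56,0,0,0,0,1,-0.186,0.56,0,0,0,0,1,-0.186,0.56,0,0,0,0,1,-0.186,0.56,0.12,0,0,0,1],
)

```text
time_s: 16.17
eef_pos: [0.6057, 0.3079, 0.0122]
ee_rot: [0.002, 0.774, 0.634, 0.008]
contact_force: [2.2, 1.2, 1.0]
finger_gap: 0.0144
finger_force: 59.5
```

Emit:
move_arm(
  motion=[0,0,0.04,0,0,0,1,0,0,0.04,0,0,0,-0.1,0,0,0.04,0,0,0,-0.2,0,0,0.02,0,0,0,-0.2,0,0,-0.12,0,0,0,-0.2],
)

```text
time_s: 16.58
eef_pos: [0.5894, 0.3069, 0.0363]
ee_rot: [-0.001, 0.772, 0.636, -0.005]
contact_force: [-0.2, -0.1, -2.1]
finger_gap: 0.0508
finger_force: 0.0
```

Emit:
move_arm(
  motion=[0,-0.2,-0.12,0,0,0,-1,0,-0.4,-0.25,0,0,0,-1,0,-0.5,-0.4,0,0,0,-1,0,-0.5,-0.4,0,0,0,-1,0,-0.5,-0.4,0,0,0,-1],
)

```text
time_s: 17.0
eef_pos: [0.4451, 0.3389, 0.1657]
ee_rot: [-0.0, 0.772, 0.636, 0.002]
contact_force: [0.8, 0.9, 0.5]
finger_gap: 0.086
finger_force: 0.0
```

```bash
python3 s.py; python3 - <<'E'
from m import *
T=cap('top'); W=cap('wrist','w5'); 
for n,c in (('t',T),('w',W)):
  for k in ('orange',):
    for ce,ar,r in blobs(c,[5,150,60],[20,255,255],30): print(n,ce.round(1),ar,np.round(r[1],1),round(r[2]),[ray(c,*ce,z)[:2].round(4) for z in (.08,.096)])
E
python3 g.py .5 .15 .12
```

```text
red [434. 188.] 604 [20. 33.] 7 [0.59   0.3046 0.0084]
yellow [414. 140.] 606 [26. 30.] 45 [0.5754 0.3526 0.007 ]
blue [473. 128.] 583 [27. 28.] 59 [0.6272 0.3529 0.0084]
t [441.3  37.8] 6932 [ 74. 153.] 90 [array([ 1.0077, -0.3855]), array([ 0.9987, -0.3804])]
t [131.9 164.7] 34 [ 2.1 24.3] 9 [array([0.6548, 0.3877]), array([0.6505, 0.3823])]
t [166.1 157.5] 134 [13. 78.] 90 [array([0.6751, 0.3035]), array([0.6706, 0.2992])]
t [212.9 185. ] 46 [ 1.9 27.3] 7 [array([0.6077, 0.1832]), array([0.6041, 0.1805])]
t [180.4 215.4] 32 [17.9  3.7] 5 [array([0.53  , 0.2588]), array([0.5274, 0.2552])]
t [230.4 225.3] 81 [ 7.9 17.2] 24 [array([0.5087, 0.1357]), array([0.5064, 0.1337])]
t [226.5 252. ] 46 [6. 7.] 90 [array([0.4438, 0.1422]), array([0.4423, 0.1401])]
w [523.4 206.8] 5871 [141.6 261.7] 7 [array([0.629 , 0.3013]), array([0.6187, 0.3082])]
w [437.9  70.5] 73 [ 5.4 29.4] 84 [array([0.5713, 0.4103]), array([0.5645, 0.4105])]
w [380.5 191.6] 1930 [224.9  15.3] 88 [array([0.5243, 0.3337]), array([0.5204, 0.3385])]
w [399.3  76.8] 154 [ 9.4 35.7] 86 [array([0.5453, 0.4112]), array([0.5401, 0.4114])]
w [397.1 233.8] 34 [12.8  3.9] 84 [array([0.5333, 0.2978]), array([0.5289, 0.3049])]
w [399.9 257.8] 177 [49.  7.] 90 [array([0.5336, 0.2772]), array([0.5291, 0.2856])]
w [312.  354.4] 374 [24.7 17.6] 84 [array([0.4512, 0.2011]), array([0.4517, 0.214 ])]
w [378.8 380.9] 941 [47.1 36.7] 54 [array([0.5046, 0.1622]), array([0.5019, 0.1775])]
shift [-0.5868  0.292   0.2615] turn [ 0.0013 -0.0014 -0.    ] tip [0.4469 0.3391 0.1989] yaw 1.379 q [0.63 0.37 1.8  0.   0.96 0.82] t 17.15 gap 0.0853
```

View pics/w5.png

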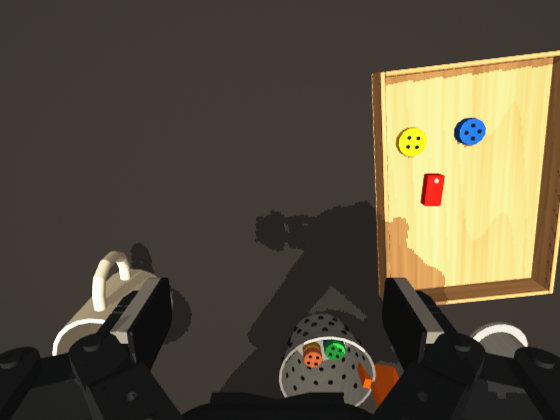

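All three strays are in the tray: yellow (412,142), blue (470,131), red (434,190). I'll turn toward the basket lug with tool x pointing at the basket axis.

Emit:
move_arm(
  motion=[-0.58,0.29,0,0,0,-0.42,-1,-0.58,0.29,0,0,0,-0.42,-1,-0.58,0.29,0,0,0,-0.42,-1,-0.58,0.29,0,0,0,-0.42,-1,-0.58,0.29,0,0,0,-0.42,-1],
)

```text
time_s: 17.57
eef_pos: [0.4987, 0.1525, 0.161]
ee_rot: [0.0, 0.561, 0.828, -0.0]
contact_force: [0.4, 0.2, -0.6]
finger_gap: 0.0853
finger_force: 0.0
```

Emit:
move_arm(
  motion=[0,0,0,0,0,-0.225,-1,0,0,0,0,0,-0.225,-1,0,0,0,0,0,-0.225,-1,0,0,0,0,0,-0.225,-1,0,0,0,0,0,-0.225,-1],
)

```text
time_s: 17.98
eef_pos: [0.4985, 0.1538, 0.1608]
ee_rot: [-0.0, 0.279, 0.96, -0.0]
contact_force: [-0.5, 0.7, 0.2]
finger_gap: 0.0855
finger_force: 0.0
```

```bash
python3 g.py .513 .135 .15 2.72; python3 -c "
from h import *
cap('wrist','w6')"
```

```text
shift [-0.0742 -0.027   0.1495] turn [-0.0001 -0.     -0.0459] tip [0.4986 0.1538 0.1948] yaw 2.576 q [ 0.28  0.32  1.89 -0.    0.93 -0.73] t 17.98 gap 0.0855
```

View pics/w6.png

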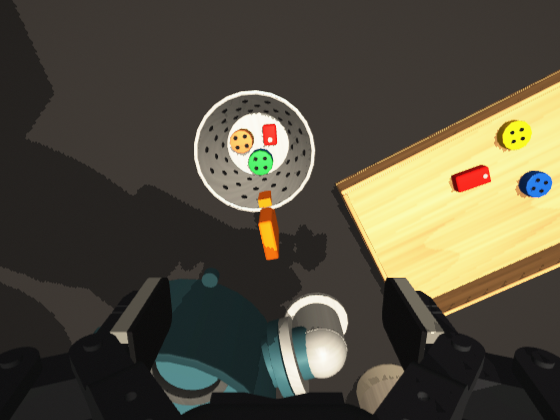

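The rim circle spans (194–315, 91–211) with its centre at (254.5,151). The lug's outer top end is at about (272,258).

```bash
python3 - <<'E'
from m import *
c=cap('wrist')
o=ray(c,254.5,151,.062); print('axis',o, 'rim r',[np.linalg.norm(ray(c,u,v,.062)-o).round(4) for u,v in((194,151),(315,151),(254.5,91),(254.5,211))])
for ce,ar,r in blobs(c,[5,120,100],[22,255,255],60,(240,180,300,270)):
    print(ce,ar,cv2.boxPoints(r).round(0).tolist())
e=ray(c,272,258,.096); print('lug end',e,np.linalg.norm((e-o)[:2]),np.arctan2(*(e-o)[1::-1]))
hsv=cv2.cvtColor(c['frame'],cv2.COLOR_RGB2HSV); m=cv2.inRange(hsv,np.array([5,120,60]),np.array([22,255,255]))
for v in range(188,266,5):
    x=np.flatnonzero(m[v,240:300]); print(v,(x.min()+240,x.max()+240) if len(x) else None, [int(hsv[v,k,2]) for k in range(258,282,3)])
E
```

```text
axis [0.45812123 0.15867633 0.062     ] rim r [np.float64(0.0454), np.float64(0.0454), np.float64(0.0427), np.float64(0.0472)]
[267.85310734 226.9559322 ] 885 [[252.0, 193.0], [271.0, 190.0], [283.0, 257.0], [264.0, 261.0]]
lug end [0.52619578 0.13189674 0.096     ] 0.0731525129066751 -0.3747919305729214
188 None [62, 162, 156, 153, 155, 159, 154, 152]
193 (np.int64(259), np.int64(270)) [159, 175, 174, 175, 161, 156, 154, 150]
198 (np.int64(258), np.int64(270)) [161, 175, 206, 233, 199, 155, 153, 154]
203 (np.int64(258), np.int64(271)) [225, 251, 251, 251, 251, 154, 155, 225]
208 (np.int64(263), np.int64(271)) [236, 192, 177, 176, 175, 232, 136, 63]
213 (np.int64(259), np.int64(275)) [37, 171, 175, 176, 174, 132, 65, 64]
218 (np.int64(259), np.int64(275)) [44, 174, 176, 177, 175, 143, 81, 63]
223 (np.int64(258), np.int64(276)) [202, 251, 251, 251, 251, 143, 141, 64]
228 (np.int64(259), np.int64(277)) [58, 251, 251, 251, 251, 157, 141, 64]
233 (np.int64(260), np.int64(278)) [38, 251, 251, 251, 251, 237, 142, 54]
238 (np.int64(261), np.int64(278)) [36, 249, 251, 251, 251, 251, 144, 40]
243 (np.int64(262), np.int64(278)) [38, 41, 251, 251, 251, 251, 160, 66]
248 (np.int64(263), np.int64(278)) [38, 38, 234, 245, 246, 251, 241, 43]
253 (np.int64(264), np.int64(278)) [38, 37, 199, 245, 245, 245, 231, 42]
258 (np.int64(265), np.int64(277)) [37, 38, 37, 243, 241, 227, 178, 38]
263 None [37, 37, 37, 38, 38, 37, 37, 38]
```

```bash
python3 - <<'E'
from m import *
c=cap('wrist'); o=np.array([.4602,.1579])
for u,v in((264.5,223),(268,238),(271,253),(271.5,259)):
    e=ray(c,u,v,.096)[:2]-o; print((e+o).round(4),np.linalg.norm(e).round(4),np.arctan2(e[1],e[0]).round(3))
E
for y in 2.745; do python3 g.py .514 .135 .13 $y; done
```

```text
[0.5006 0.1417] 0.0435 -0.381
[0.5113 0.1377] 0.055 -0.377
[0.5222 0.1332] 0.0667 -0.38
[0.5263 0.1309] 0.0714 -0.387
shift [-0.0782 -0.0248  0.2164] turn [-0.0001 -0.     -0.0567] tip [0.4984 0.154  0.1949] yaw 2.567 q [ 0.28  0.32  1.89 -0.    0.93 -0.72] t 18.13 gap 0.0856
```

Emit:
move_arm(
  motion=[-0.076,-0.028,0.05,0,0,-0.062,-0.2,-0.076,-0.028,0.1,0,0,-0.062,-0.2,-0.076,-0.028,0.18,0,0,-0.062,-0.2,-0.076,-0.028,0.25,0,0,-0.062,-0.2,-0.076,-0.028,0.25,0,0,-0.062,-0.2],
)

```text
time_s: 18.55
eef_pos: [0.5102, 0.134, 0.0827]
ee_rot: [-0.003, 0.189, 0.982, -0.001]
contact_force: [-0.3, 0.7, 0.3]
finger_gap: 0.0511
finger_force: 0.0
```

```bash
python3 g.py .514 .1364 .066 2.762
```

```text
shift [-0.0097  0.0129  0.1688] turn [-0.0012 -0.0017 -0.0004] tip [0.5104 0.134  0.1167] yaw 2.761 q [ 0.23  0.45  1.92 -0.    0.78 -0.96] t 18.55 gap 0.0511
```

Emit:
move_arm(
  motion=[-0.008,0.01,0.06,0,0,0,-0.2,-0.008,0.01,0.12,0,0,0,-0.2,-0.008,0.01,0.155,0,0,0,-0.2,-0.008,0.01,0.155,0,0,0,-0.2,-0.008,0.01,0.155,0,0,0,-0.2],
)

```text
time_s: 18.97
eef_pos: [0.516, 0.1367, 0.0399]
ee_rot: [-0.0, 0.188, 0.982, -0.0]
contact_force: [0.0, 0.2, -0.0]
finger_gap: 0.0513
finger_force: 0.0
```

```bash
python3 g.py .514 .1364 .066 2.762
```

```text
shift [ 0.0059 -0.0034  0.0264] turn [-0.0001 -0.0002  0.0006] tip [0.5161 0.1367 0.0739] yaw 2.764 q [ 0.24  0.53  1.92 -0.    0.69 -0.96] t 18.97 gap 0.0513
```

Emit:
move_arm(
  motion=[0.003,-0.003,0.025,0,0,0,-0.2,0.003,-0.003,0.025,0,0,0,0.2,0.003,-0.003,0.025,0,0,0,1,0.003,-0.003,0.025,0,0,0,1,0.003,-0.003,0.025,0,0,0,1],
)

```text
time_s: 19.38
eef_pos: [0.5154, 0.1362, 0.0328]
ee_rot: [0.001, 0.187, 0.982, 0.0]
contact_force: [-0.8, -0.0, 2.0]
finger_gap: 0.0094
finger_force: 58.9
```

Emit:
move_arm(
  motion=[0,0,0,0,0,0,1,0,0,-0.01,0,0,0,1,0,0,-0.03,0,0,0,1,0,0,-0.06,0,0,0,1,0,0,-0.1,0,0,0,1],
)

```text
time_s: 19.8
eef_pos: [0.5143, 0.136, 0.0625]
ee_rot: [-0.001, 0.187, 0.982, -0.0]
contact_force: [0.3, -0.4, -1.5]
finger_gap: 0.0094
finger_force: 58.5
```

```bash
python3 g.py .67 .32 .25 2.0; python3 -c "
from h import *
cap('wrist','w7')"
```

```text
shift [-0.2562  0.7607 -0.5125] turn [-0.0004 -0.0003  0.2434] tip [0.5144 0.1361 0.0965] yaw 2.765 q [ 0.24  0.49  1.92  0.    0.74 -0.96] t 19.8 gap 0.0094
```

View pics/w7.png

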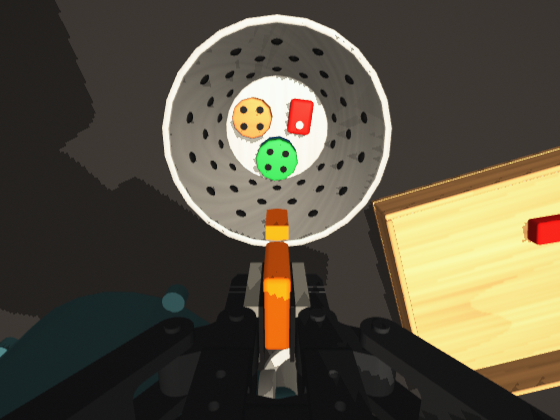

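The basket hangs level and well gripped: rim centre (277,130), green (277,160), red (300,117), brass (252,117). I'll lift it, then test which way the wrist rolls.

Emit:
move_arm(
  motion=[0,0,-0.13,0,0,0,1,0,0,-0.26,0,0,0,1,0,0,-0.39,0,0,0,1,0,0,-0.5,0,0,0,1,0,0,-0.5,0,0,0,1],
)

```text
time_s: 20.27
eef_pos: [0.5192, 0.1373, 0.22]
ee_rot: [0.006, 0.187, 0.982, 0.003]
contact_force: [1.1, -0.1, -2.8]
finger_gap: 0.0092
finger_force: 59.2
```

Emit:
move_arm(
  motion=[-0.05,0.2,0,0,0,-0.03,1,-0.1,0.4,0,0,0,-0.06,1,-0.1,0.5,0,0,0,-0.1,1,-0.1,0.5,0,0,0,-0.13,1,-0.1,0.5,0,0,0,-0.17,1],
)

```text
time_s: 20.68
eef_pos: [0.6003, 0.2694, 0.212]
ee_rot: [0.001, -0.082, 0.997, 0.001]
contact_force: [-0.1, -0.8, -2.6]
finger_gap: 0.0092
finger_force: 59.7
```

Emit:
move_arm(
  motion=[0,0,0,0.03,0,0,1,0,0,0,0.06,0,0,1,0,0,0,0.1,0,0,1,0,0,0,0.1,0,0,1],
)

```text
time_s: 21.02
eef_pos: [0.5968, 0.2676, 0.2107]
ee_rot: [0.012, -0.079, 0.984, -0.158]
contact_force: [-0.3, 0.7, -2.3]
finger_gap: 0.009
finger_force: 59.7
```

```bash
python3 g.py .67 .32 .25 3.6
```

```text
shift [-0.2688  0.1211 -0.0591] turn [-0.1007 -0.0155 -0.094 ] tip [0.5951 0.2781 0.2429] yaw -2.981 q [ 0.55  0.52  1.48 -0.31  1.28 -1.07] t 21.02 gap 0.009
```

Negative turn about tool x takes j4 to the roomy side. I'll fit a quick kinematic model so I can plan a tipping orientation inside the joint ranges and clear of the pot and mug.

```bash
cat > k.py <<'E'
from h import *
from scipy.optimize import least_squares
D=[((-1.128,.4237,1.6305,0,1.0886,-.019),(.2783,-.5591,.1966)),((-1.13,.29,1.46,0,1.38,-.65),(.2798,-.5622,.3546)),((.46,.07,1.75,0,1.33,.46),(.4334,.2271,.3472)),((.54,.57,2.,0,.58,.54),(.4221,.265,.0024)),((.5,.73,1.46,0,.94,.5),(.6317,.3573,.0519)),((.63,.54,1.88,0,.72,.63),(.4434,.3356,.0468)),((.24,.49,1.92,0,.74,-.96),(.5144,.136,.0625)),((.24,.53,1.92,0,.69,-.96),(.516,.1367,.0399))]
E=lambda s,a:R.from_euler(s,a).as_matrix()
def fk(q,L):
    h,l1,l2,d,a,o=L; A=E('z',q[0]); B=A@E('y',q[1]+q[2]); M=B@E('z',q[3])@E('y',q[4])@E('z',q[5]+np.pi/2)
    return A@[a,0,h]+A@E('y',q[1])@[0,0,l1]+B@[o,0,l2]+M@[0,0,d],M
s=robot.get_state(); D.append((s['joint_positions'],s['eef_pos']))
L=least_squares(lambda L:np.concatenate([fk(q,L)[0]-p for q,p in D]+[[.02*(L[4]),.02*L[5]]]),[.3,.45,.4,.25,0,0]).x
lo=np.array([-3,-.9,.09,-1.31,.11,-2.54]);hi=np.array([3,2.11,2.58,4.45,2.69,2.54])
def ik(tip,M,q0):
    p=np.array(tip)+M@[0,0,.034]
    f=lambda q:np.concatenate([(fk(q,L)[0]-p)*5,(R.from_matrix(fk(q,L)[1].T@M)).as_rotvec(),1e-3*(q-q0)])
    r=least_squares(f,np.clip(q0,lo+.01,hi-.01),bounds=(lo,hi)); return r.x,np.abs(f(r.x)[:6]).max()
if __name__=='__main__':
    print('L',L.round(3),'res mm',[round(1e3*np.linalg.norm(fk(q,L)[0]-p),1) for q,p in D],'rot',np.abs(fk(s['joint_positions'],L)[1]-rot(s['ee_rot'])).max())
    C=np.array([.635,.32,.26])
    for yaw in (2.575,-.38,-.2,0.0,np.pi-.2):
        x=np.array([np.cos(yaw),np.sin(yaw),0]); M0=np.array([[x[0],x[1],0],[x[1],-x[0],0],[0,0,-1]]).T.T
        M0=np.column_stack([x,np.cross([0,0,-1],x),[0,0,-1]]); tip=C-.058*x; q=np.array([.5,.5,1.5,0,1.2,np.clip(.5+1.57-yaw,-2.5,2.5)])
        print('yaw',yaw,'tip',tip.round(3))
        for deg in range(0,131,10):
            q,e=ik(tip,M0@E('x',-np.radians(deg)),q)
            if deg%30==0 or deg>=90:
                A=E('z',q[0]); w=A@[L[4],0,L[0]]+A@E('y',q[1])@[0,0,L[1]]+A@E('y',q[1]+q[2])@[L[5],0,L[2]]
                print(deg,q.round(2),'err',round(e,3),'wrist',w.round(3))
E
python3 k.py
```

```text
L [0.279 0.553 0.484 0.298 0.002 0.071] res mm [np.float64(12.0), np.float64(13.3), np.float64(11.3), np.float64(10.4), np.float64(11.1), np.float64(10.5), np.float64(10.1), np.float64(10.3), np.float64(3.0)] rot 2.7755575615628914e-16
yaw 2.575 tip [0.684 0.289 0.26 ]
0 [ 0.4   0.58  1.31 -0.    1.25 -0.6 ] err 0.0 wrist [0.684 0.289 0.524]
30 [ 0.28  0.45  1.6   0.51  0.74 -1.04] err 0.0 wrist [0.613 0.177 0.489]
60 [ 0.17  0.48  1.82  1.6   0.7  -2.11] err 0.0 wrist [0.561 0.096 0.392]
90 [ 0.1   0.66  1.87  2.07  1.19 -2.54] err 0.069 wrist [0.559 0.058 0.28 ]
100 [ 0.09  0.73  1.84  2.13  1.36 -2.54] err 0.135 wrist [0.57  0.053 0.244]
110 [ 0.1   0.82  1.81  2.21  1.55 -2.54] err 0.204 wrist [0.579 0.058 0.201]
120 [ 0.13  0.92  1.77  2.33  1.75 -2.54] err 0.262 wrist [0.586 0.078 0.15 ]
130 [ 0.2   1.02  1.71  2.51  1.97 -2.54] err 0.282 wrist [0.589 0.118 0.095]
yaw -0.38 tip [0.581 0.342 0.26 ]
0 [0.53 0.47 1.49 0.   1.18 2.48] err 0.0 wrist [0.581 0.342 0.524]
30 [ 0.62  0.68  1.22 -0.26  1.7   2.54] err 0.065 wrist [0.636 0.459 0.491]
60 [ 0.69  0.9   1.01 -0.52  2.15  2.5
[... 1644 characters left out ...]
.51  2.31] err 0.229 wrist [0.578 0.549 0.135]
yaw 2.941592653589793 tip [0.692 0.308 0.26 ]
0 [ 0.42  0.6   1.26 -0.    1.27 -0.95] err 0.0 wrist [0.692 0.308 0.524]
30 [ 0.26  0.53  1.48  0.57  0.97 -1.4 ] err 0.0 wrist [0.666 0.179 0.489]
60 [ 0.13  0.59  1.63  1.3   1.02 -2.05] err 0.0 wrist [0.646 0.084 0.392]
90 [ 0.08  0.77  1.68  1.79  1.39 -2.47] err 0.0 wrist [0.639 0.05  0.26 ]
100 [ 0.08  0.84  1.67  1.9   1.55 -2.54] err 0.0 wrist [0.64  0.054 0.214]
110 [ 0.1   0.92  1.63  1.99  1.7  -2.54] err 0.037 wrist [0.648 0.063 0.174]
120 [ 0.12  0.99  1.59  2.1   1.86 -2.54] err 0.06 wrist [0.654 0.082 0.132]
130 [ 0.17  1.07  1.55  2.23  2.01 -2.54] err 0.063 wrist [0.658 0.11  0.092]
```

The model's rotation part is exact. Staying at this yaw and tilting +x puts the gripper on the free +y side, so I'll check that.

```bash
cat > k2.py <<'E'
from k import *
C=np.array([.618,.265,.22])
for yaw in (np.pi-.3,np.pi,np.pi+.3):
    x=np.array([np.cos(yaw),np.sin(yaw),0]); M0=np.column_stack([x,np.cross([0,0,-1],x),[0,0,-1]]); tip=C-.058*x; q=np.array([.5,.5,1.5,0,1.2,.5+1.57-yaw])
    print('yaw',yaw,'tip',tip.round(3))
    for deg in range(0,131,10):
        q,e=ik(tip,M0@E('x',np.radians(deg)),q)
        if deg%30==0 or deg>=90: print(deg,q.round(2),'err',round(e,3))
E
python3 k2.py; python3 g.py .676 .265 .22 3.1416
```

```text
yaw 2.8415926535897933 tip [0.673 0.248 0.22 ]
0 [ 0.35  0.58  1.41 -0.    1.16 -0.92] err 0.0
30 [ 0.48  0.75  1.19 -0.36  1.6  -0.73] err 0.0
60 [ 0.56  0.96  1.   -0.67  2.01 -0.73] err 0.0
90 [ 0.59  1.15  0.9  -1.06  2.33 -0.88] err 0.0
100 [ 0.58  1.2   0.9  -1.21  2.41 -0.96] err 0.0
110 [ 0.58  1.23  0.92 -1.31  2.47 -1.01] err 0.056
120 [ 0.58  1.23  0.95 -1.31  2.5  -0.98] err 0.181
130 [ 0.57  1.23  0.99 -1.31  2.55 -0.95] err 0.297
yaw 3.141592653589793 tip [0.676 0.265 0.22 ]
0 [ 0.37  0.59  1.38 -0.    1.17 -1.2 ] err 0.0
30 [ 0.53  0.71  1.25 -0.45  1.48 -0.93] err 0.0
60 [ 0.63  0.89  1.13 -0.81  1.82 -0.85] err 0.0
90 [ 0.66  1.08  1.06 -1.17  2.12 -0.89] err 0.0
100 [ 0.66  1.14  1.05 -1.31  2.21 -0.93] err 0.0
110 [ 0.66  1.15  1.05 -1.31  2.26 -0.91] err 0.133
120 [ 0.65  1.16  1.06 -1.31  2.31 -0.89] err 0.262
130 [ 0.65  1.18  1.06 -1.31  2.38 -0.85] err 0.379
yaw 3.441592653589793 tip [0.673 0.282 0.22 ]
0 [ 0.4   0.6   1.37 -0.    1.17 -1.47] err 0.0
30 [ 0.57  0.67  1.33 -0.52  1.33 -1.12] err 0.0
60 [ 0.69  0.82  1.29 -0.93  1.6  -0.92] err 0.0
90 [ 0.73  1.    1.25 -1.29  1.9  -0.85] err 0.0
100 [ 0.73  1.04  1.21 -1.31  1.99 -0.85] err 0.102
110 [ 0.73  1.07  1.18 -1.31  2.07 -0.83] err 0.225
120 [ 0.72  1.09  1.16 -1.31  2.14 -0.8 ] err 0.343
130 [ 0.72  1.12  1.15 -1.31  2.22 -0.75] err 0.449
shift [-0.2594 -0.0224  0.0936] turn [-0.1013  0.0078  0.0507] tip [0.5951 0.2781 0.2429] yaw -2.981 q [ 0.55  0.52  1.48 -0.31  1.28 -1.07] t 21.02 gap 0.009
```

```bash
sed -i 's/(np.pi-.3,np.pi,np.pi+.3)/(2.6,)/; s/.618,.265,.22/.60,.27,.22/' k2.py; python3 k2.py; python3 g.py .65 .24 .22 2.6
```

```text
yaw 2.6 tip [0.65 0.24 0.22]
0 [ 0.35  0.54  1.47 -0.    1.13 -0.68] err 0.0
30 [ 0.46  0.74  1.2  -0.27  1.65 -0.53] err 0.0
60 [ 0.52  0.97  0.97 -0.52  2.12 -0.57] err 0.0
90 [ 0.54  1.17  0.86 -0.89  2.48 -0.77] err 0.0
100 [ 0.53  1.22  0.86 -1.05  2.57 -0.88] err 0.0
110 [ 0.53  1.26  0.87 -1.25  2.65 -1.02] err 0.0
120 [ 0.52  1.27  0.92 -1.31  2.68 -1.05] err 0.082
130 [ 0.53  1.26  0.99 -1.31  2.69 -1.03] err 0.203
shift [-0.1606 -0.0873  0.1152] turn [-0.0974  0.0353  0.2216] tip [0.5951 0.2781 0.2429] yaw -2.981 q [ 0.55  0.52  1.48 -0.31  1.28 -1.07] t 21.02 gap 0.009
```

Emit:
move_arm(
  motion=[-0.05,-0.03,0.03,-0.03,0.01,0.04,1,-0.1,-0.06,0.08,-0.06,0.02,0.1,1,-0.16,-0.087,0.115,-0.0974,0.0353,0.2216,1,-0.16,-0.087,0.115,-0.0974,0.0353,0.2216,1,-0.16,-0.087,0.115,-0.0974,0.0353,0.2216,1],
)

```text
time_s: 21.43
eef_pos: [0.6517, 0.2357, 0.1864]
ee_rot: [-0.001, 0.206, 0.978, -0.023]
contact_force: [-0.8, -0.7, -2.9]
finger_gap: 0.0093
finger_force: 59.7
```

```bash
python3 g.py .65 .24 .22 2.6
```

```text
shift [0.011  0.0109 0.0008] turn [-0.0141  0.0035  0.0404] tip [0.6521 0.2372 0.2204] yaw 2.727 q [ 0.35  0.55  1.45 -0.04  1.17 -0.79] t 21.43 gap 0.0093
```

Emit:
move_arm(
  motion=[0.011,0.011,0,-0.014,0.0035,0.04,1,0.011,0.011,0,-0.014,0.0035,0.04,1,0.011,0.011,0,-0.014,0.0035,0.04,1],
)

```text
time_s: 21.68
eef_pos: [0.6491, 0.2403, 0.1873]
ee_rot: [0.001, 0.262, 0.965, -0.002]
contact_force: [-0.7, 0.7, -2.3]
finger_gap: 0.0092
finger_force: 59.7
```

Emit:
move_arm(
  motion=[0,-0.013,-0.001,0.03,0,0,1,0,-0.026,-0.004,0.065,0,0,1,0,-0.039,-0.007,0.1,0,0,1,0,-0.052,-0.013,0.14,0,0,1,0,-0.065,-0.02,0.18,0,0,1],
)

```text
time_s: 22.1
eef_pos: [0.64, 0.2254, 0.195]
ee_rot: [-0.072, 0.251, 0.926, -0.272]
contact_force: [-0.3, 0.7, -2.7]
finger_gap: 0.0093
finger_force: 59.7
```

Emit:
move_arm(
  motion=[0,-0.013,-0.001,0.03,0,0,1,0,-0.026,-0.004,0.065,0,0,1,0,-0.039,-0.007,0.1,0,0,1,0,-0.052,-0.013,0.14,0,0,1,0,-0.065,-0.02,0.18,0,0,1],
)

```text
time_s: 22.52
eef_pos: [0.633, 0.2148, 0.2096]
ee_rot: [-0.14, 0.221, 0.814, -0.519]
contact_force: [1.1, 0.0, -2.7]
finger_gap: 0.009
finger_force: 59.8
```

Emit:
move_arm(
  motion=[0,-0.01,0,0.02,0,0,1,0,-0.016,-0.001,0.04,0,0,1,0,-0.022,-0.002,0.06,0,0,1,0,-0.03,-0.003,0.08,0,0,1,0,-0.037,-0.007,0.1,0,0,1],
)

```text
time_s: 22.93
eef_pos: [0.6312, 0.2117, 0.2193]
ee_rot: [-0.174, 0.196, 0.723, -0.639]
contact_force: [-0.5, 0.9, -2.1]
finger_gap: 0.0092
finger_force: 60.1
```

```bash
python3 g.py .65 .24 .22 2.6; python3 -c "
from h import *
a=cap('scene')['frame'];b=cap('wrist')['frame']
cv2.imwrite('pics/p1.png',np.hstack([cv2.resize(a[200:420,220:440],(400,400)),cv2.resize(b,(400,300))[:, :] if 0 else cv2.copyMakeBorder(cv2.resize(b,(400,300)),0,100,0,0,0)])[:,:,::-1])"
```

```text
shift [-0.0065  0.124  -0.0986] turn [-0.4608  0.0023  0.0031] tip [0.6483 0.2408 0.2235] yaw 2.611 q [ 0.54  1.2   0.77 -0.81  2.43 -0.74] t 22.93 gap 0.0092
```

View pics/p1.png

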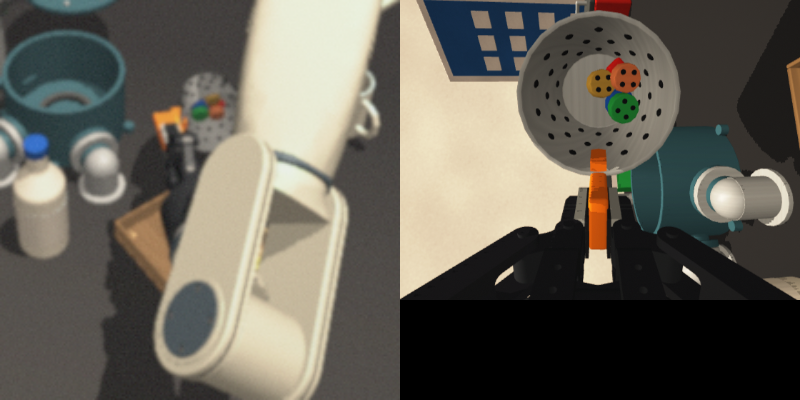

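In the basket I can see brass, copper, green, red and blue (600–640, 65–110), still inside at 83°. I'll tilt on to 110°.

Emit:
move_arm(
  motion=[0,-0.007,0,0.016,0,0,1,0,-0.014,-0.001,0.032,0,0,1,0,-0.02,-0.002,0.05,0,0,1,0,-0.026,-0.003,0.065,0,0,1,0,-0.032,-0.005,0.085,0,0,1],
)

```text
time_s: 23.45
eef_pos: [0.6317, 0.2116, 0.2307]
ee_rot: [0.198, -0.173, -0.633, 0.728]
contact_force: [0.4, 0.5, -1.6]
finger_gap: 0.0091
finger_force: 60.2
```

Emit:
move_arm(
  motion=[0,-0.007,0,0.016,0,0,1,0,-0.014,-0.001,0.032,0,0,1,0,-0.02,-0.002,0.05,0,0,1,0,-0.024,-0.003,0.062,0,0,1,0,-0.024,-0.003,0.062,0,0,1],
)

```text
time_s: 23.87
eef_pos: [0.6321, 0.2124, 0.2353]
ee_rot: [0.215, -0.152, -0.558, 0.787]
contact_force: [0.6, -0.2, -2.5]
finger_gap: 0.0088
finger_force: 60.1
```

Emit:
move_arm(
  motion=[0,0,0,0,0,0,1,0,0,0,0,0,0,1,0,0,0,0,0,0,1],
)

```text
time_s: 24.12
eef_pos: [0.6325, 0.213, 0.2376]
ee_rot: [0.213, -0.154, -0.559, 0.786]
contact_force: [-0.2, 0.5, -0.4]
finger_gap: 0.0095
finger_force: 60.1
```

```bash
python3 g.py .65 .24 .22 2.6; python3 -c "
from m import *
c=cap('wrist','p2')
for k in COL:
  for ce,ar,r in blobs(c,*COL[k],40): print(k,ce.round(),ar)
print('white in basket?')"
```

```text
shift [-0.0042  0.1274 -0.1576] turn [-0.6059  0.0034  0.0012] tip [0.6488 0.2406 0.2265] yaw 2.609 q [ 0.54  1.35  0.75 -1.29  2.65 -1.07] t 24.12 gap 0.0095
red [436.  45.] 271
red [460. 132.] 2126
red [398. 172.] 40
orange [277. 232.] 345
orange [276. 298.] 2478
green [413. 132.] 561
green [399. 167.] 406
green [441. 266.] 400
white in basket?
```

View pics/p2.png

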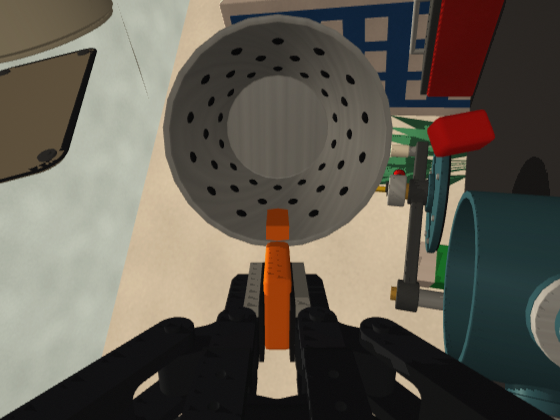

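The basket is empty; the red at (460,132) is the ratchet sleeve in the background. I'll right the basket and check the tray.

Emit:
move_arm(
  motion=[0,0.03,-0.006,-0.09,0,0,1,0,0.06,-0.018,-0.19,0,0,1,0,0.06,-0.018,-0.19,0,0,1,0,0.06,-0.018,-0.19,0,0,1,0,0.06,-0.018,-0.19,0,0,1],
)

```text
time_s: 24.58
eef_pos: [0.6324, 0.2134, 0.219]
ee_rot: [-0.158, 0.211, 0.768, -0.584]
contact_force: [0.3, -0.4, -1.7]
finger_gap: 0.0089
finger_force: 60.0
```

Emit:
move_arm(
  motion=[0,0.03,-0.006,-0.09,0,0,1,0,0.06,-0.018,-0.19,0,0,1,0,0.06,-0.018,-0.19,0,0,1,0,0.06,-0.018,-0.19,0,0,1,0,0.06,-0.018,-0.19,0,0,1],
)

```text
time_s: 25.0
eef_pos: [0.6378, 0.2217, 0.2041]
ee_rot: [-0.088, 0.248, 0.906, -0.332]
contact_force: [0.7, -0.2, -1.3]
finger_gap: 0.0087
finger_force: 59.9
```

Emit:
move_arm(
  motion=[0,0.03,-0.006,-0.09,0,0,1,0,0.06,-0.018,-0.19,0,0,1,0,0.06,-0.018,-0.19,0,0,1,0,0.06,-0.018,-0.19,0,0,1,0,0.06,-0.018,-0.19,0,0,1],
)

```text
time_s: 25.42
eef_pos: [0.6462, 0.2355, 0.1968]
ee_rot: [-0.012, 0.263, 0.963, -0.052]
contact_force: [-0.3, -0.1, -1.5]
finger_gap: 0.0092
finger_force: 59.8
```

```bash
python3 g.py .62 .035 .25 2.6;  python3 -c "
from h import *
a=cap('scene')['frame'];b=cap('wrist')['frame']
cv2.imwrite('pics/p3.png',np.hstack([cv2.resize(a[180:420,200:440],(400,400)),cv2.copyMakeBorder(cv2.resize(b,(400,300)),0,100,0,0,0)])[:,:,::-1])"
```

```text
shift [-0.2647 -0.623   0.004 ] turn [-0.0341  0.0018  0.0026] tip [0.6479 0.2387 0.2306] yaw 2.608 q [ 0.37  0.56  1.41 -0.07  1.25 -0.64] t 25.42 gap 0.0092
```

View pics/p3.png

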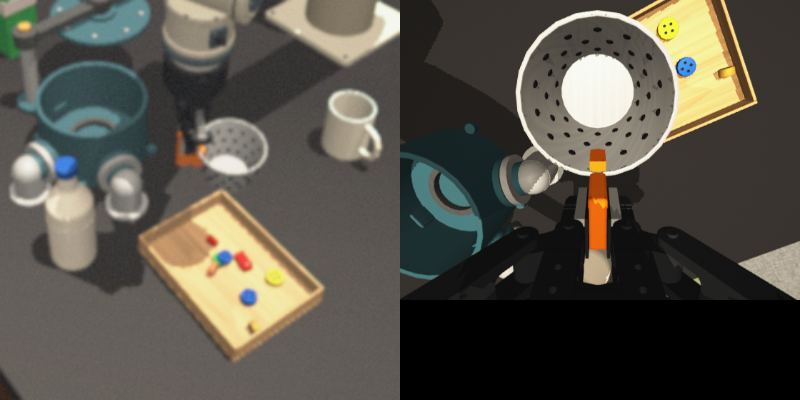

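The tray holds all eight pieces: 5 caught and 3 strays. The scene half shows red (212,240), blue and green (222,258), copper (212,268), tag (243,262), yellow (274,278), blue (248,297) and brass (254,327). Next I measure the seat and the basket axis numerically.

```bash
python3 - <<'E'
from m import *
c=cap('top'); s=robot.get_state()
im=cv2.imread('pics/top0.png')
hsv=cv2.cvtColor(im,cv2.COLOR_BGR2HSV)
def fit(m,z,lab):
    cs,_=cv2.findContours(m,cv2.RETR_EXTERNAL,cv2.CHAIN_APPROX_NONE); k=max(cs,key=cv2.contourArea)[:,0]
    h=cv2.convexHull(k)[:,0]; P=np.array([ray(c,u,v,z)[:2] for u,v in h])
    A=np.c_[2*P,np.ones(len(P))]; x=np.linalg.lstsq(A,(P**2).sum(1),rcond=None)[0]; r=np.sqrt(x[2]+x[:2]@x[:2]); print(lab,x[:2].round(4),'r',r.round(4),'res',np.abs(np.linalg.norm(P-x[:2],axis=1)-r).max().round(4))
# seat ring: low saturation inside pot
mk=np.zeros(hsv.shape[:2],np.uint8); cv2.circle(mk,(298,190),24,255,-1)
print('sat row190',hsv[190,268:330:2,1].tolist()); print('col298',hsv[160:222:2,298,1].tolist())
m=((hsv[:,:,1]<100)&(mk>0)).astype(np.uint8)*255; m=cv2.morphologyEx(m,cv2.MORPH_OPEN,np.ones((2,2))); fit(m,.028,'ring outer')
# basket axis in tool frame from w7 extremes
w=cap('wrist'); M=rot(s['ee_rot']); p=s['eef_pos']; Ca=M.T@rot(w['attitude']); e=M.T@(np.array(w['eye'])-p); K=np.linalg.inv(np.array(w['intrinsics']))
def tr(u,v,z):
    d=K@[u,v,1]; d=Ca@[d[0],-d[1],-d[2]]; return e+d*(z-e[2])/d[2]
for z in (-.0292,):
    a=[tr(*q,z)[:2] for q in((163,130),(391,130),(277,14),(277,247))]; print(np.round(a,4), 'cx',(a[2][0]+a[3][0])/2,'cy',(a[0][1]+a[1][1])/2)
E
```

```text
sat row190 [78, 78, 79, 79, 76, 75, 78, 40, 27, 74, 73, 75, 75, 77, 76, 75, 76, 74, 73, 75, 72, 77, 64, 41, 15, 78, 75, 76, 76, 74, 74]
col298 [81, 75, 75, 78, 79, 74, 56, 35, 30, 75, 74, 74, 75, 74, 76, 75, 75, 75, 72, 72, 73, 76, 32, 36, 74, 72, 71, 74, 83, 64, 92]
ring outer [ 0.6094 -0.0295] r 0.0614 res 0.0007
[[ 0.0637 -0.0453]
 [ 0.0638  0.0444]
 [ 0.1046 -0.0005]
 [ 0.0139 -0.0004]] cx 0.059279613684685685 cy -0.00047752562734437384
```

```bash
python3 - <<'E'
from m import *
c=cap('top')
hsv=cv2.cvtColor(cv2.imread('pics/top0.png'),cv2.COLOR_BGR2HSV)
mk=np.zeros(hsv.shape[:2],np.uint8); cv2.circle(mk,(299,190),22,255,-1)
m=((hsv[:,:,1]<60)&(mk>0)).astype(np.uint8)
y,x=np.nonzero(m); P=np.array([ray(c,u,v,.028)[:2] for u,v in zip(x,y)]); o=P.mean(0)
for _ in range(5):
    A=np.c_[2*P,np.ones(len(P))]; t=np.linalg.lstsq(A,(P**2).sum(1),rcond=None)[0]; r=np.sqrt(t[2]+t[:2]@t[:2]); d=np.abs(np.linalg.norm(P-t[:2],axis=1)-r); P=P[d<.008]
print(len(P),t[:2].round(4),'mid r (should be ~.041)',r.round(4))
E
python3 g.py .6603 -.0598 .23 2.6
```

```text
441 [ 0.6125 -0.0275] mid r (should be ~.041) 0.0411
shift [-0.541  -0.8187  0.0934] turn [-0.0373  0.001   0.0028] tip [0.6479 0.239  0.2285] yaw 2.609 q [ 0.37  0.56  1.41 -0.08  1.26 -0.64] t 25.67 gap 0.0091
```

Emit:
move_arm(
  motion=[-0.06,-0.08,0.01,-0.01,0,0,1,-0.13,-0.18,0.03,-0.02,0,0,1,-0.2,-0.29,0.04,-0.037,0,0.003,1,-0.27,-0.4,0.05,-0.037,0,0.003,1,-0.34,-0.5,0.06,-0.037,0,0.003,1],
)

```text
time_s: 26.08
eef_pos: [0.6567, 0.0521, 0.1931]
ee_rot: [0.0, 0.267, 0.964, -0.001]
contact_force: [-0.4, 0.0, -0.8]
finger_gap: 0.0089
finger_force: 59.8
```

```bash
python3 g.py .6633 -.0581 .23 2.6
```

```text
shift [-0.2078 -0.3037 -0.0088] turn [-0.0006  0.0004  0.0003] tip [0.6567 0.0522 0.2271] yaw 2.601 q [ 0.06  0.48  1.55 -0.    1.11 -0.97] t 26.08 gap 0.0089
```

Emit:
move_arm(
  motion=[-0.07,-0.1,-0.009,0,0,0,1,-0.14,-0.2,-0.009,0,0,0,1,-0.19,-0.28,-0.009,0,0,0,1,-0.207,-0.303,-0.009,0,0,0,1,-0.207,-0.303,-0.009,0,0,0,1],
)

```text
time_s: 26.5
eef_pos: [0.6639, -0.0582, 0.1958]
ee_rot: [0.001, 0.268, 0.963, -0.001]
contact_force: [-0.3, 1.0, -2.1]
finger_gap: 0.0093
finger_force: 59.8
```

Emit:
move_arm(
  motion=[0,0,0,0,0,0,1,0,0,0,0,0,0,1],
)

```text
time_s: 26.67
eef_pos: [0.6634, -0.0548, 0.1961]
ee_rot: [0.001, 0.267, 0.964, -0.0]
contact_force: [0.7, -0.0, -1.6]
finger_gap: 0.0091
finger_force: 59.8
```

```bash
python3 g.py .6633 -.0581 .12 2.6; python3 - <<'E'
from m import *
# measured basket rim centre from scene camera? check where basket floor seen in wrist vs seat
s=robot.get_state(); M=rot(s['ee_rot']); p=s['eef_pos']; print('axis',(p+M@[.0593,-.0005,-.029]).round(4),'tilt',np.degrees(np.arccos(-M[2,2])).round(2), M[:,2])
E
```

```text
shift [-0.0049 -0.0093  0.3669] turn [-0.0001  0.0005  0.0004] tip [ 0.6633 -0.0548  0.2301] yaw 2.601 q [-0.1   0.48  1.54 -0.    1.12 -1.13] t 26.67 gap 0.0091
axis [ 0.6122 -0.0247  0.225 ] tilt 0.09 [ 0.00115404 -0.00101952 -0.99999881]
```

Emit:
move_arm(
  motion=[-0.005,-0.009,0.08,0,0,0,1,-0.005,-0.009,0.17,0,0,0,1,-0.005,-0.009,0.26,0,0,0,1,-0.005,-0.009,0.34,0,0,0,1,-0.005,-0.009,0.36,0,0,0,1],
)

```text
time_s: 27.08
eef_pos: [0.6605, -0.0575, 0.0843]
ee_rot: [-0.002, 0.266, 0.964, -0.001]
contact_force: [-0.1, -0.1, -1.8]
finger_gap: 0.0095
finger_force: 59.7
```

Emit:
move_arm(
  motion=[0,0,0,0,0,0,1,0,0,0,0,0,0,1],
)

```text
time_s: 27.25
eef_pos: [0.6639, -0.0588, 0.0893]
ee_rot: [0.001, 0.267, 0.964, -0.0]
contact_force: [0.1, -0.9, -1.6]
finger_gap: 0.0092
finger_force: 59.7
```

```bash
python3 g.py .6633 -.0581 .0818 2.6
```

```text
shift [0.0033 0.0009 0.1383] turn [0.0001 0.001  0.0004] tip [ 0.6638 -0.0587  0.1233] yaw 2.601 q [-0.11  0.61  1.6  -0.    0.93 -1.14] t 27.25 gap 0.0092
```

Lowering gently, watching the force.

Emit:
move_arm(
  motion=[0.002,0.001,0.03,0,0,0,1,0.002,0.001,0.06,0,0,0,1,0.002,0.001,0.08,0,0,0,1,0.002,0.001,0.09,0,0,0,1,0.002,0.001,0.09,0,0,0,1],
)

```text
time_s: 27.67
eef_pos: [0.6623, -0.0593, 0.0607]
ee_rot: [0.001, 0.268, 0.964, -0.0]
contact_force: [-0.5, -0.3, -1.7]
finger_gap: 0.0091
finger_force: 59.8
```

Emit:
move_arm(
  motion=[0,0,0.01,0,0,0,1,0,0,0.02,0,0,0,1,0,0,0.03,0,0,0,1,0,0,0.038,0,0,0,1,0,0,0.038,0,0,0,1],
)

```text
time_s: 28.08
eef_pos: [0.6626, -0.0593, 0.0496]
ee_rot: [0.001, 0.268, 0.964, -0.0]
contact_force: [-0.6, -0.6, -1.1]
finger_gap: 0.009
finger_force: 59.8
```

Emit:
move_arm(
  motion=[0,0,0.005,0,0,0,1,0,0,0.008,0,0,0,1,0,0,0.008,0,0,0,1],
)

```text
time_s: 28.33
eef_pos: [0.6632, -0.0594, 0.048]
ee_rot: [0.001, 0.268, 0.964, -0.0]
contact_force: [-0.3, -0.5, -1.3]
finger_gap: 0.009
finger_force: 60.1
```

```bash
python3 g.py .6633 -.0581 .0818 2.6
```

```text
shift [0.0019 0.0039 0.0006] turn [ 0.      0.0009 -0.0001] tip [ 0.6631 -0.0594  0.082 ] yaw 2.6 q [-0.11  0.66  1.61 -0.    0.86 -1.13] t 28.33 gap 0.009
```

Emit:
move_arm(
  motion=[0,0.003,0.004,0,0,0,1,0,0.003,0.006,0,0,0,1,0,0.003,0.006,0,0,0,1],
)

```text
time_s: 28.58
eef_pos: [0.6639, -0.0592, 0.0477]
ee_rot: [0.002, 0.267, 0.964, -0.001]
contact_force: [-2.8, -2.5, 9.9]
finger_gap: 0.0091
finger_force: 61.6
```

Emit:
move_arm(
  motion=[0,0,0,0,0,0,0.7,0,0,0,0,0,0,0.4,0,0,0,0,0,0,0.3,0,0,0,0,0,0,0.3],
)

```text
time_s: 28.92
eef_pos: [0.6634, -0.0585, 0.0459]
ee_rot: [0.001, 0.268, 0.964, -0.0]
contact_force: [-0.1, 0.5, -0.2]
finger_gap: 0.0298
finger_force: 0.0
```

Emit:
move_arm(
  motion=[0,0,-0.05,0,0,0,0.3,0,0,-0.12,0,0,0,0.3,0,0,-0.25,0,0,0,0.3,0,0,-0.38,0,0,0,0.3,0,0,-0.5,0,0,0,0.3],
)

```text
time_s: 29.33
eef_pos: [0.6631, -0.0583, 0.199]
ee_rot: [0.002, 0.268, 0.964, -0.0]
contact_force: [1.5, -1.4, 0.4]
finger_gap: 0.03
finger_force: 0.0
```

```bash
python3 - <<'E'
from m import *
s=robot.get_state(); M=rot(s['ee_rot']); p=s['eef_pos']; print(p,s['finger_gap'],s['contact_force'])
c=cap('wrist','b1'); S=np.array([.6125,-.0275])
hsv=cv2.cvtColor(c['frame'],cv2.COLOR_RGB2HSV)
pc=proj(c,[*S,.077]); print('pred rim centre',pc)
for ce,ar,r in blobs(c,[5,120,60],[22,255,255],60): print('orange',ce,ar,ray(c,*ce,.1))
# low-saturation bright blob (basket) near predicted
m=((hsv[:,:,1]<45)&(hsv[:,:,2]>70)).astype(np.uint8); 
cs,_=cv2.findContours(cv2.morphologyEx(m,cv2.MORPH_CLOSE,np.ones((5,5))),cv2.RETR_EXTERNAL,cv2.CHAIN_APPROX_NONE)
for k in cs:
    if cv2.contourArea(k)>1500:
        (x,y),r=cv2.minEnclosingCircle(k); print((x,y),r,cv2.contourArea(k),ray(c,x,y,.077), cv2.boundingRect(k))
E
```

```text
[ 0.66312204 -0.05829152  0.19897565] 0.029988615935728134 [ 1.49381676 -1.40974965  0.41132095]
pred rim centre [277.82089984 117.82513652]
orange [516.10028986  32.85101449] 1725 [0.64669532 0.14153248 0.1       ]
orange [275.57746479 161.53521127] 71 [ 0.63790645 -0.04479959  0.1       ]
orange [276.10727969 190.77394636] 261 [ 0.65767516 -0.05621669  0.1       ]
orange [ 74.38883542 293.23869105] 1039 [ 0.64639948 -0.24965283  0.1       ]
(55.074851989746094, 285.5) 136.1378631591797 19658.0 [ 0.63531984 -0.27881695  0.077     ] (0, 161, 183, 250)
(274.2286682128906, 118.07926940917969) 62.141197204589844 10455.0 [ 0.61120457 -0.03003555  0.077     ] (218, 56, 116, 125)
(392.28717041015625, 218.8192596435547) 237.2617950439453 52733.5 [0.73572895 0.01361604 0.077     ] (226, 0, 334, 398)
(157.2308807373047, 28.572317123413086) 46.56559371948242 2536.5 [ 0.51194519 -0.07086804  0.077     ] (111, 0, 84, 75)
```

The basket rim centre measures (.611,-.030), within 3 mm of the seat, and it was released at floor height. Next is the knob: hover over it, with tool y along its tangent.

```bash
python3 g.py .405 -.19 .27 3.1416
```

```text
shift [ 0.5226 -0.8256 -0.107 ] turn [ 0.0005  0.0048 -0.1724] tip [ 0.667  -0.0586  0.2414] yaw 2.6 q [-0.1   0.47  1.53 -0.    1.13 -1.13] t 29.38 gap 0.0299
```

Emit:
move_arm(
  motion=[0.07,-0.11,-0.107,0,0,-0.03,0.41,0.14,-0.22,-0.107,0,0,-0.06,0.41,0.21,-0.33,-0.107,0,0,-0.09,0.41,0.28,-0.44,-0.107,0,0,-0.12,0.41,0.35,-0.55,-0.107,0,0,-0.15,0.41],
)

```text
time_s: 29.8
eef_pos: [0.4861, -0.146, 0.2288]
ee_rot: [0.002, 0.033, 0.999, -0.001]
contact_force: [-0.5, -1.1, 0.4]
finger_gap: 0.0251
finger_force: 0.0
```

```bash
python3 g.py .405 -.19 .27 3.1416
```

```text
shift [ 0.2602 -0.1642 -0.0247] turn [-0.0006  0.0011 -0.0208] tip [ 0.486  -0.1459  0.2628] yaw 3.076 q [-0.31  0.21  1.86 -0.    1.07 -1.82] t 29.8 gap 0.0251
```

Emit:
move_arm(
  motion=[0.1,-0.06,-0.01,0,0,-0.01,0.41,0.2,-0.12,-0.02,0,0,-0.02,0.41,0.26,-0.164,-0.024,0,0,-0.021,0.41,0.26,-0.164,-0.024,0,0,-0.021,0.41,0.26,-0.164,-0.024,0,0,-0.021,0.41],
)

```text
time_s: 30.22
eef_pos: [0.4064, -0.1897, 0.2359]
ee_rot: [0.002, 0.003, 1.0, -0.001]
contact_force: [-0.4, 0.8, -0.0]
finger_gap: 0.0248
finger_force: 0.0
```

```bash
python3 - <<'E'
from m import *
for n in ('wrist','top'):
    c=cap(n,'k_'+n); hsv=cv2.cvtColor(c['frame'],cv2.COLOR_RGB2HSV)
    pc=proj(c,[.405,-.192,.2]).round(); print(n,pc)
    x,y=pc.astype(int); w=70 if n=='wrist' else 15
    m=np.zeros(hsv.shape[:2],np.uint8); y0,x0=max(0,y-w),max(0,x-w); m[y0:y+w,x0:x+w]=((hsv[:,:,1]<50)&(hsv[:,:,2]>185))[y0:y+w,x0:x+w]
    nn,l,s,ce=cv2.connectedComponentsWithStats(m)
    for i in range(1,nn):
        if s[i,4]>20: print(s[i],ce[i].round(1),ray(c,*ce[i],.2).round(4))
E
python3 g.py .405 -.19 .27 3.1416
```

```text
wrist [274. 224.]
[337 207   7  11  60] [340.6 212.2] [ 0.3973 -0.1516  0.2   ]
[260 209  31  29 694] [275.1 223. ] [ 0.4042 -0.1915  0.2   ]
[205 211  10  10  77] [209.8 215.1] [ 0.3988 -0.2313  0.2   ]
[204 266  17  21 181] [208.8 275.3] [ 0.4397 -0.2345  0.2   ]
[248 277  57  17 562] [271.6 287.8] [ 0.449  -0.1941  0.2   ]
top [375. 269.]
[364 254  18  30 173] [372.1 268.6] [ 0.4055 -0.1861  0.2   ]
[372 254  18  30 171] [380.4 268.1] [ 0.4071 -0.2037  0.2   ]
shift [ 0.0085 -0.003  -0.0015] turn [-0.0006  0.0012 -0.0016] tip [ 0.4074 -0.1891  0.2695] yaw 3.137 q [-0.46  0.11  1.97  0.    1.06 -2.03] t 30.32 gap 0.0253
```

Emit:
move_arm(
  motion=[0.01,-0.008,0.05,0,0,0,0.2,0.01,-0.008,0.15,0,0,0,0.2,0.01,-0.008,0.23,0,0,0,0.2,0.01,-0.008,0.29,0,0,0,0.2,0.01,-0.008,0.31,0,0,0,0.2],
)

```text
time_s: 30.73
eef_pos: [0.4033, -0.1903, 0.1394]
ee_rot: [-0.001, 0.002, 1.0, 0.0]
contact_force: [-0.9, 1.0, 0.1]
finger_gap: 0.0344
finger_force: 0.0
```

Emit:
move_arm(
  motion=[0,0,0,0,0,0,0.41,0,0,0,0,0,0,0.41,0,0,0,0,0,0,0.41],
)

```text
time_s: 30.98
eef_pos: [0.4051, -0.1918, 0.1429]
ee_rot: [0.002, 0.002, 1.0, -0.001]
contact_force: [1.5, 0.1, 0.0]
finger_gap: 0.025
finger_force: 0.0
```

```bash
python3 g.py .404 -.1915 .176 3.1416; cat > arc.py <<'E'
# arc numbers for one call: from the current pose, turn by a (rad, clockwise seen from above) about pivot, in 5 rows; args: a_total
import sys; from h import *
a=float(sys.argv[1]); P=np.array([float(sys.argv[2]),float(sys.argv[3]),0]); n=int(sys.argv[4]) if len(sys.argv)>4 else 5
s=robot.get_state(); M=rot(s['ee_rot']); p=np.array(s['eef_pos'])
for i in range(1,n+1):
    b=a*i/n; Q=R.from_euler('z',-b).as_matrix(); d=M.T@(P+Q@(p-P)-p)/.3; r=R.from_matrix(M.T@Q@M).as_rotvec()/np.pi; print(np.r_[d,r].round(3).tolist())
E
python3 arc.py .5 .633 -.188
```

```text
shift [0.0037 0.0012 0.0031] turn [-0.0007  0.0013 -0.0013] tip [ 0.405  -0.1918  0.1769] yaw 3.138 q [-0.47  0.24  2.05 -0.    0.84 -2.04] t 30.98 gap 0.025
[-0.002, 0.076, -0.0, 0.0, 0.0, 0.032]
[-0.012, 0.151, -0.0, 0.0, 0.0, 0.064]
[-0.029, 0.225, -0.0, 0.0, 0.0, 0.095]
[-0.054, 0.297, -0.0, 0.001, 0.0, 0.127]
[-0.085, 0.366, -0.0, 0.001, 0.0, 0.159]
```

Emit:
move_arm(
  motion=[-0.002,0.076,0,0,0,0.032,0.41,-0.012,0.151,0,0,0,0.064,0.41,-0.029,0.225,0,0,0,0.095,0.41,-0.054,0.297,0,0,0,0.127,0.41,-0.085,0.366,0,0,0,0.159,0.41],
)

```text
time_s: 31.4
eef_pos: [0.431, -0.0816, 0.1435]
ee_rot: [0.003, 0.252, 0.968, -0.001]
contact_force: [0.1, -3.9, 0.3]
finger_gap: 0.0255
finger_force: 1.6
```

```bash
python3 arc.py .5 .632 -.187; python3 g.py 0.632 -.187 .176; python3 - <<'E'
from m import *
c=cap('wrist'); hsv=cv2.cvtColor(c['frame'],cv2.COLOR_RGB2HSV); m=np.zeros(hsv.shape[:2],np.uint8); m[180:300,220:330]=((hsv[:,:,1]<50)&(hsv[:,:,2]>185))[180:300,220:330]
nn,l,s,ce=cv2.connectedComponentsWithStats(m)
for i in range(1,nn):
    if s[i,4]>150: print(s[i],ce[i].round(1),ray(c,*ce[i],.2).round(4))
E
```

```text
[-0.002, 0.076, 0.0, 0.0, 0.0, 0.032]
[-0.011, 0.151, 0.0, 0.0, 0.0, 0.064]
[-0.028, 0.224, 0.0, 0.001, 0.0, 0.095]
[-0.052, 0.296, 0.0, 0.001, 0.0, 0.127]
[-0.083, 0.365, 0.0, 0.001, 0.0, 0.159]
shift [-0.7561  0.0197  0.0094] turn [-0.      0.0019 -0.    ] tip [ 0.4309 -0.0815  0.1775] yaw 2.633 q [-0.21  0.23  2.07 -0.    0.83 -1.27] t 31.4 gap 0.0255
[273 244  20  22 188] [284.7 251. ] [ 0.4107 -0.0678  0.2   ]
[247 287  45  13 414] [269.3 294.3] [ 0.4232 -0.0811  0.2   ]
```

Emit:
move_arm(
  motion=[-0.002,0.076,0,0,0,0.032,0.41,-0.011,0.151,0,0,0,0.064,0.41,-0.028,0.224,0,0,0,0.095,0.41,-0.052,0.296,0,0,0,0.127,0.41,-0.083,0.365,0,0,0,0.159,0.41],
)

```text
time_s: 31.87
eef_pos: [0.5049, 0.0025, 0.143]
ee_rot: [0.002, 0.482, 0.876, -0.0]
contact_force: [-0.6, -4.5, 1.0]
finger_gap: 0.025
finger_force: 1.7
```

```bash
python3 arc.py .36 .632 -.187; python3 g.py 0.632 -.187 .176
```

```text
[-0.001, 0.055, 0.0, 0.0, -0.0, 0.023]
[-0.005, 0.109, 0.0, 0.0, -0.0, 0.046]
[-0.013, 0.163, 0.0, 0.0, -0.0, 0.069]
[-0.026, 0.217, 0.0, 0.0, -0.0, 0.092]
[-0.042, 0.269, 0.0, 0.0, -0.0, 0.115]
shift [-0.7604  0.0204  0.0057] turn [0.0003 0.0009 0.    ] tip [0.5048 0.0026 0.177 ] yaw 2.135 q [-0.02  0.32  1.94 -0.    0.88 -0.58] t 31.87 gap 0.025
```

Emit:
move_arm(
  motion=[-0.001,0.055,0,0,0,0.023,0.41,-0.005,0.109,0,0,0,0.046,0.41,-0.013,0.163,0,0,0,0.069,0.41,-0.026,0.217,0,0,0,0.092,0.41,-0.042,0.269,0,0,0,0.115,0.41],
)

```text
time_s: 32.28
eef_pos: [0.5797, 0.0351, 0.1431]
ee_rot: [0.001, 0.632, 0.775, 0.0]
contact_force: [-2.8, -0.9, 1.2]
finger_gap: 0.0253
finger_force: 1.6
```

Emit:
move_arm(
  motion=[0,0.015,0,0,0,0.006,0.41,0,0.03,0,0,0,0.013,0.41,-0.001,0.045,0,0,0,0.02,0.41,-0.001,0.045,0,0,0,0.02,0.41],
)

```text
time_s: 32.62
eef_pos: [0.5931, 0.0369, 0.1425]
ee_rot: [0.002, 0.655, 0.756, 0.0]
contact_force: [0.6, 0.7, 0.0]
finger_gap: 0.0253
finger_force: 0.0
```

```bash
python3 g.py 0.632 -.187 .176
```

```text
shift [-0.7571  0.0223  0.003 ] turn [0.0009 0.0006 0.    ] tip [0.593  0.0369 0.1765] yaw 1.713 q [ 0.04  0.44  1.74 -0.    0.95 -0.1 ] t 32.62 gap 0.0253
```

Emit:
move_arm(
  motion=[0,0.01,0,0,0,0.004,0.41,0,0.02,0,0,0,0.007,0.41,0,0.02,0,0,0,0.007,0.41],
)

```text
time_s: 32.87
eef_pos: [0.5988, 0.0379, 0.1421]
ee_rot: [0.001, 0.663, 0.748, 0.0]
contact_force: [-1.8, -0.6, 0.6]
finger_gap: 0.0251
finger_force: 0.4
```

Emit:
move_arm(
  motion=[0,0.01,0,0,0,0.004,0.41,0,0.02,0,0,0,0.007,0.41,0,0.02,0,0,0,0.007,0.41],
)

```text
time_s: 33.12
eef_pos: [0.6053, 0.0388, 0.1421]
ee_rot: [0.002, 0.671, 0.741, 0.001]
contact_force: [-0.8, 0.1, 1.0]
finger_gap: 0.0254
finger_force: 0.2
```

Emit:
move_arm(
  motion=[0,0.01,0,0,0,0.004,0.41,0,0.02,0,0,0,0.007,0.41,0,0.02,0,0,0,0.007,0.41],
)

```text
time_s: 33.37
eef_pos: [0.6059, 0.0386, 0.1417]
ee_rot: [-0.002, 0.68, 0.734, -0.004]
contact_force: [-19.1, -2.9, 13.8]
finger_gap: 0.0256
finger_force: 9.4
```

The cover arm is against its stop (19 N). Back off, open, lift and look at the ratchet.

Emit:
move_arm(
  motion=[0,-0.02,0,0,0,-0.007,0.41,0,-0.028,0,0,0,-0.01,0.3,0,-0.028,0,0,0,-0.01,0.3,0,-0.028,-0.05,0,0,-0.01,0.3,0,-0.028,-0.15,0,0,-0.01,0.3],
)

```text
time_s: 33.78
eef_pos: [0.6002, 0.0386, 0.1841]
ee_rot: [-0.001, 0.668, 0.744, -0.002]
contact_force: [0.8, 0.2, 0.1]
finger_gap: 0.0299
finger_force: 0.0
```

Emit:
move_arm(
  motion=[0,0,-0.13,0,0,0,0.3,-0.1,0,-0.25,0,0,-0.03,0.3,-0.2,0,-0.3,0,0,-0.07,0.3,-0.2,0,-0.3,0,0,-0.1,0.3,-0.2,0,-0.3,0,0,-0.14,0.3],
)

```text
time_s: 34.2
eef_pos: [0.6104, -0.0226, 0.2795]
ee_rot: [0.004, 0.489, 0.872, 0.001]
contact_force: [-0.5, -0.1, -0.0]
finger_gap: 0.0298
finger_force: 0.0
```

```bash
python3 g.py .60 -.02 .31 3.0
```

```text
shift [ 0.0254 -0.0251  0.0115] turn [ 0.0009  0.0025 -0.28  ] tip [ 0.6101 -0.0225  0.3135] yaw 2.12 q [-0.06  0.32  1.59 -0.    1.23 -0.6 ] t 34.2 gap 0.0298
```

Emit:
move_arm(
  motion=[0.025,-0.025,0.01,0,0,-0.28,0.3,0.025,-0.025,0.01,0,0,-0.28,0.3,0.025,-0.025,0.01,0,0,-0.28,0.3,0.025,-0.025,0.01,0,0,-0.28,0.3,0.025,-0.025,0.01,0,0,-0.28,0.3],
)

```text
time_s: 34.62
eef_pos: [0.5989, -0.0184, 0.2743]
ee_rot: [0.002, 0.195, 0.981, -0.0]
contact_force: [-0.3, 0.7, 0.7]
finger_gap: 0.0303
finger_force: 0.0
```

Emit:
move_arm(
  motion=[0,0,0,0,0,-0.06,0.3,0,0,0,0,0,-0.08,0.3,0,0,0,0,0,-0.08,0.3],
)

```text
time_s: 34.87
eef_pos: [0.5988, -0.0183, 0.2743]
ee_rot: [0.002, 0.071, 0.997, -0.001]
contact_force: [0.3, -0.1, 0.9]
finger_gap: 0.0301
finger_force: 0.0
```

```bash
cat > r.py <<'E'
from m import *
import sys
nm=sys.argv[1]; c=cap(nm,'r_'+nm); 
for k,z in (('red',.19),('yellow',.222)):
    for ce,ar,r in blobs(c,*COL[k],25 if nm=='top' else 60):
        b=cv2.boxPoints(r); P=np.array([ray(c,u,v,z)[:2] for u,v in b]); print(k,ce.round(1),ar,'c',ray(c,*ce,z)[:2].round(4),'corners',P.round(3).tolist())
hsv=cv2.cvtColor(c['frame'],cv2.COLOR_RGB2HSV)
for ptn,p in (('knob',(.606,.039,.2)),):
    x,y=proj(c,p).astype(int); w=45 if nm=='wrist' else 12; m=np.zeros(hsv.shape[:2],np.uint8); s_=np.s_[max(0,y-w):y+w,max(0,x-w):x+w]; m[s_]=((hsv[:,:,1]<50)&(hsv[:,:,2]>185))[s_]
    n,l,s,ce=cv2.connectedComponentsWithStats(m)
    for i in range(1,n):
        if s[i,4]>25: print('white',s[i],ray(c,*ce[i],.2).round(4))
E
python3 r.py wrist; python3 g.py .60 -.02 .31 3.0
```

```text
red [299.3  43.2] 3095 c [0.4929 0.0108] corners [[0.516, -0.01], [0.464, 0.009], [0.47, 0.03], [0.523, 0.013]]
red [289.2  95.8] 179 c [0.5243 0.    ] corners [[0.523, -0.011], [0.519, -0.009], [0.526, 0.011], [0.53, 0.01]]
red [548.  113.1] 315 c [0.5607 0.1746] corners [[0.563, 0.166], [0.554, 0.166], [0.558, 0.183], [0.567, 0.183]]
red [502.4 128.4] 155 c [0.5668 0.1441] corners [[0.564, 0.137], [0.563, 0.15], [0.569, 0.151], [0.57, 0.138]]
yellow [264.9 177.4] 228 c [ 0.5709 -0.0228] corners [[0.565, -0.027], [0.564, -0.02], [0.577, -0.019], [0.578, -0.026]]
yellow [ 77.6 266.6] 275 c [ 0.6147 -0.1601] corners [[0.608, -0.166], [0.606, -0.155], [0.622, -0.155], [0.624, -0.166]]
white [367 161  36  60 657] [0.5932 0.0555 0.2   ]
white [385 177  18  38 558] [0.6024 0.0649 0.2   ]
white [344 189  27  27 553] [0.6027 0.0381 0.2   ]
white [335 235   8   9  58] [0.6294 0.0225 0.2   ]
shift [-0.0052 -0.0048 -0.0059] turn [-0.0003  0.0011 -0.0025] tip [ 0.5986 -0.0183  0.3082] yaw 2.992 q [-0.05  0.31  1.62 -0.    1.22 -1.47] t 34.92 gap 0.0298
```

View pics/r_wrist.png

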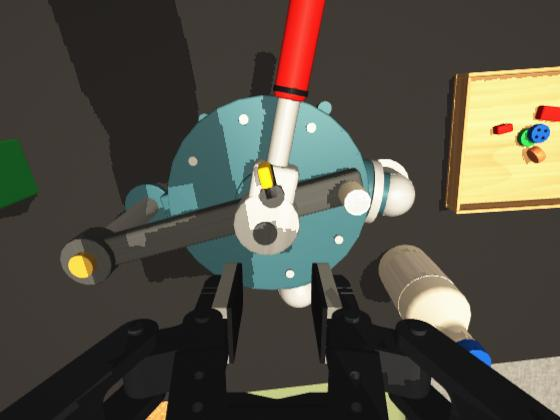

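The picture shows the tab at (265,177), lever pivot (270,192), screw cap (266,232), knob (357,202) and the handle going up to the red sleeve from (290,95). Working it out:
- spindle at (.6115,-.0293); sleeve's near end 92 mm out, as it should be
- handle at 161°
- lever about -0.4, so on loosen

I'll put the shut fingers on the -y side of the tab and push +y.

Emit:
move_arm(
  motion=[0.07,-0.108,0.05,0,0,-0.02,1,0.07,-0.108,0.15,0,0,-0.048,1,0.07,-0.108,0.25,0,0,-0.048,1,0.07,-0.108,0.3,0,0,-0.048,1,0.07,-0.108,0.3,0,0,-0.048,1],
)

```text
time_s: 35.33
eef_pos: [0.5704, -0.0474, 0.1806]
ee_rot: [-0.002, 0.0, 1.0, -0.0]
contact_force: [-0.2, 0.2, -0.5]
finger_gap: -0.0003
finger_force: 0.0
```

Emit:
move_arm(
  motion=[0,0,0,0,0,0,1,0,0,0,0,0,0,1],
)

```text
time_s: 35.5
eef_pos: [0.574, -0.0475, 0.1854]
ee_rot: [0.002, -0.001, 1.0, -0.001]
contact_force: [-0.1, -0.5, 0.8]
finger_gap: -0.0
finger_force: 0.0
```

```bash
python3 g.py .573 -.048 .207 3.1416
```

```text
shift [ 0.0034 -0.0016  0.0412] turn [-0.0005  0.0014  0.0007] tip [ 0.5738 -0.0474  0.2194] yaw -3.139 q [-0.1   0.36  1.75 -0.    1.02 -1.67] t 35.5 gap -0.0
```

Emit:
move_arm(
  motion=[0.003,0,0.02,0,0,0,1,0.003,0,0.041,0,0,0,1,0.003,0,0.041,0,0,0,1],
)

```text
time_s: 35.75
eef_pos: [0.5715, -0.0474, 0.1713]
ee_rot: [0.001, -0.002, 1.0, -0.001]
contact_force: [-0.2, -0.0, -0.3]
finger_gap: 0.0001
finger_force: 0.0
```

Emit:
move_arm(
  motion=[0,0.01,0,0,0,0,1,0,0.02,0,0,0,0,1,0,0.03,0,0,0,0,1,0,0.04,0,0,0,0,1,0,0.04,0,0,0,0,1],
)

```text
time_s: 36.17
eef_pos: [0.5716, -0.0352, 0.1719]
ee_rot: [0.001, -0.002, 1.0, -0.001]
contact_force: [-0.7, -2.1, 0.3]
finger_gap: 0.0
finger_force: 0.9
```

Emit:
move_arm(
  motion=[0,0.01,0,0,0,0,1,0,0.02,0,0,0,0,1,0,0.02,0,0,0,0,1],
)

```text
time_s: 36.42
eef_pos: [0.5724, -0.0292, 0.1719]
ee_rot: [0.002, -0.002, 1.0, -0.001]
contact_force: [-0.1, -2.7, -0.9]
finger_gap: 0.0002
finger_force: 1.3
```

```bash
cat >> r.py <<'E'
S=np.array([.6115,-.0293])
E
python3 r.py wrist; python3 g.py .573 -.048 .207 3.1416
```

```text
red [388.7  76. ] 9255 c [0.4874 0.015 ] corners [[0.515, -0.01], [0.452, 0.016], [0.46, 0.037], [0.525, 0.013]]
red [348. 167.] 354 c [0.5247 0.0009] corners [[0.523, -0.01], [0.519, -0.009], [0.527, 0.012], [0.531, 0.011]]
yellow [330.  306.8] 343 c [ 0.5743 -0.0089] corners [[0.577, -0.014], [0.568, -0.008], [0.572, -0.004], [0.581, -0.011]]
white [418 294  28   6 116] [0.5823 0.0406 0.2   ]
white [400 315  40  33 893] [0.6009 0.0386 0.2   ]
shift [-0.002  -0.0625 -0.0033] turn [-0.0004  0.0011  0.0013] tip [ 0.5722 -0.0292  0.206 ] yaw -3.137 q [-0.07  0.38  1.77 -0.    0.99 -1.65] t 36.47 gap 0.0005
```

Emit:
move_arm(
  motion=[0,0.006,0,0,0,0,1,0,0.009,0,0,0,0,1,0,0.009,0,0,0,0,1],
)

```text
time_s: 36.72
eef_pos: [0.5729, -0.027, 0.1721]
ee_rot: [0.002, -0.002, 1.0, -0.001]
contact_force: [2.4, -4.9, -1.1]
finger_gap: -0.0001
finger_force: 2.1
```

```bash
python3 r.py wrist | grep -v white; python3 g.py .573 -.048 .207 3.1416
```

```text
red [391.3  76.4] 9389 c [0.488  0.0182] corners [[0.515, -0.007], [0.453, 0.02], [0.461, 0.041], [0.526, 0.016]]
red [348.2 167.7] 360 c [0.5255 0.0032] corners [[0.523, -0.007], [0.52, -0.006], [0.528, 0.014], [0.532, 0.013]]
red [555.7 206.7] 78 c [0.5428 0.0979] corners [[0.541, 0.095], [0.541, 0.099], [0.545, 0.1], [0.545, 0.096]]
yellow [330.8 309.4] 309 c [ 0.576  -0.0063] corners [[0.577, -0.012], [0.57, -0.005], [0.575, -0.001], [0.582, -0.008]]
shift [-0.0003 -0.0699 -0.003 ] turn [-0.0006  0.0014  0.0012] tip [ 0.5727 -0.027   0.206 ] yaw -3.138 q [-0.07  0.38  1.77 -0.    0.99 -1.64] t 36.77 gap -0.0001
```

The lever is on tighten: the tab sits on the other side and the handle just started to follow. Back off, lift and straddle the sleeve.

Emit:
move_arm(
  motion=[0,-0.03,0,0,0,0,1,0,-0.04,-0.07,0,0,0,1,0,-0.04,-0.16,0,0,0,1,0,-0.04,-0.18,0,0,0,0.5,0,-0.04,-0.18,0,0,0,0.1],
)

```text
time_s: 37.18
eef_pos: [0.5731, -0.0389, 0.228]
ee_rot: [0.003, -0.002, 1.0, -0.001]
contact_force: [-1.2, 0.1, -0.7]
finger_gap: 0.0237
finger_force: 0.0
```

```bash
python3 g.py .4852 .0184 .25 2.78
```

```text
shift [0.2926 0.192  0.0379] turn [0.     0.0021 0.1163] tip [ 0.5729 -0.0388  0.262 ] yaw -3.138 q [-0.09  0.31  1.72 -0.    1.1  -1.66] t 37.18 gap 0.0237
```

Emit:
move_arm(
  motion=[0.1,0.06,0,0,0,0.04,0.1,0.2,0.13,0.01,0,0,0.08,0.1,0.29,0.19,0.03,0,0,0.116,0.1,0.29,0.19,0.03,0,0,0.116,0.1,0.29,0.19,0.03,0,0,0.116,0.1],
)

```text
time_s: 37.6
eef_pos: [0.4824, 0.0187, 0.2153]
ee_rot: [-0.0, 0.178, 0.984, -0.001]
contact_force: [0.7, 0.2, 0.4]
finger_gap: 0.0385
finger_force: 0.0
```

```bash
python3 r.py top | grep red; python3 g.py .4852 .0184 .17 2.78
```

```text
red [169.5 196.8] 60 c [0.5538 0.2607] corners [[0.551, 0.275], [0.563, 0.273], [0.556, 0.247], [0.545, 0.25]]
red [271.2 241. ] 99 c [0.4604 0.0314] corners [[0.453, 0.047], [0.478, 0.038], [0.47, 0.017], [0.445, 0.026]]
shift [-0.003   0.0021  0.2664] turn [-0.0002  0.0006  0.001 ] tip [0.484  0.0183 0.2499] yaw 2.783 q [ 0.01  0.19  1.92 -0.    1.03 -1.2 ] t 37.65 gap 0.0384
```

Emit:
move_arm(
  motion=[-0.003,0.006,0.08,0,0,0,0.1,-0.003,0.006,0.17,0,0,0,0.1,-0.003,0.006,0.24,0,0,0,0.1,-0.003,0.006,0.266,0,0,0,0.1,-0.003,0.006,0.266,0,0,0,0.25],
)

```text
time_s: 38.07
eef_pos: [0.4855, 0.0188, 0.1347]
ee_rot: [-0.001, 0.179, 0.984, -0.001]
contact_force: [0.4, 0.1, 0.0]
finger_gap: 0.0318
finger_force: 0.0
```

```bash
python3 arc.py -.45 .6115 -.0293;python3 g.py .4852 .0184 .17 2.78
```

```text
[-0.002, -0.04, 0.0, 0.0, -0.0, -0.029]
[-0.007, -0.081, 0.0, 0.0, -0.0, -0.057]
[-0.016, -0.12, 0.0, 0.0, -0.0, -0.086]
[-0.028, -0.158, 0.0, 0.0, -0.0, -0.115]
[-0.044, -0.196, 0.0, 0.0, -0.0, -0.143]
shift [ 0.0005 -0.0015 -0.0042] turn [-0.0006 -0.0003  0.0004] tip [0.4855 0.0188 0.1687] yaw 2.781 q [ 0.02  0.31  1.98 -0.    0.85 -1.19] t 38.07 gap 0.0318
```

Emit:
move_arm(
  motion=[-0.002,-0.04,0,0,0,-0.029,0.25,-0.007,-0.081,0,0,0,-0.057,0.25,-0.016,-0.12,0,0,0,-0.086,0.25,-0.028,-0.158,0,0,0,-0.115,0.25,-0.044,-0.196,0,0,0,-0.143,0.25],
)

```text
time_s: 38.48
eef_pos: [0.479, -0.0412, 0.138]
ee_rot: [0.002, -0.047, 0.999, -0.001]
contact_force: [-0.1, 1.2, -1.1]
finger_gap: 0.032
finger_force: 0.8
```

```bash
python3 arc.py -.35 .6115 -.0293;python3 g.py .6115 -.0293 .17
```

```text
[-0.001, -0.031, 0.0, -0.0, -0.0, -0.022]
[-0.004, -0.062, 0.0, -0.0, -0.0, -0.045]
[-0.009, -0.092, 0.0, -0.0, -0.0, -0.067]
[-0.017, -0.123, 0.0, -0.0, -0.0, -0.089]
[-0.026, -0.152, 0.0, -0.0, -0.0, -0.111]
shift [-0.4435 -0.0018  0.0087] turn [-0.0005  0.0013 -0.    ] tip [ 0.4788 -0.0411  0.172 ] yaw -3.048 q [-0.11  0.3   1.99 -0.    0.85 -1.77] t 38.48 gap 0.032
```

Emit:
move_arm(
  motion=[-0.001,-0.031,0,0,0,-0.022,0.25,-0.004,-0.062,0,0,0,-0.045,0.25,-0.009,-0.092,0,0,0,-0.067,0.25,-0.017,-0.123,0,0,0,-0.089,0.25,-0.026,-0.152,0,0,0,-0.111,0.25],
)

```text
time_s: 38.9
eef_pos: [0.4911, -0.0861, 0.1383]
ee_rot: [0.002, -0.219, 0.976, -0.001]
contact_force: [1.0, 1.5, -0.1]
finger_gap: 0.0316
finger_force: 0.4
```

```bash
python3 arc.py -.15 .6115 -.0293;python3 g.py .6115 -.0293 .17
```

```text
[-0.0, -0.013, 0.0, -0.0, -0.0, -0.01]
[-0.001, -0.027, 0.0, -0.0, -0.0, -0.019]
[-0.002, -0.04, 0.0, -0.0, -0.0, -0.029]
[-0.003, -0.053, 0.0, -0.0, -0.0, -0.038]
[-0.005, -0.066, 0.0, -0.0, -0.0, -0.048]
shift [-0.4438 -0.      0.0091] turn [-0.0011  0.0011 -0.    ] tip [ 0.4909 -0.086   0.1723] yaw -2.701 q [-0.2   0.32  1.95 -0.    0.86 -2.21] t 38.9 gap 0.0316
```

Emit:
move_arm(
  motion=[0,-0.013,0,0,0,-0.01,0.25,-0.001,-0.027,0,0,0,-0.019,0.25,-0.002,-0.04,0,0,0,-0.029,0.25,-0.003,-0.053,0,0,0,-0.038,0.25,-0.005,-0.066,0,0,0,-0.048,0.25],
)

```text
time_s: 39.32
eef_pos: [0.5008, -0.1031, 0.1383]
ee_rot: [0.002, -0.291, 0.957, -0.001]
contact_force: [0.4, 2.3, -0.2]
finger_gap: 0.0319
finger_force: 0.5
```

Emit:
move_arm(
  motion=[0,-0.013,0,0,0,0,0.25,-0.001,-0.027,0,0,0,0,0.25,-0.001,-0.027,0,0,0,0,0.25],
)

```text
time_s: 39.57
eef_pos: [0.5039, -0.109, 0.1375]
ee_rot: [0.0, -0.289, 0.957, -0.0]
contact_force: [-3.5, 2.9, 2.4]
finger_gap: 0.0319
finger_force: 2.4
```

```bash
python3 g.py .6115 -.0293 .17; python3 r.py top | grep red;python3 r.py wrist | grep red
```

```text
shift [-0.4458  0.0225  0.0053] turn [-0.0002  0.0002 -0.    ] tip [ 0.5038 -0.109   0.1715] yaw -2.555 q [-0.24  0.35  1.92  0.    0.88 -2.39] t 39.57 gap 0.0319
red [169.4 196.7] 59 c [0.5538 0.2609] corners [[0.551, 0.275], [0.563, 0.273], [0.557, 0.248], [0.545, 0.251]]
red [286.7 208.8] 1459 c [ 0.4693 -0.1285] corners [[0.471, -0.14], [0.459, -0.123], [0.468, -0.116], [0.48, -0.135]]
red [288.2 307.2] 8746 c [ 0.502  -0.1056] corners [[0.481, -0.134], [0.469, -0.116], [0.529, -0.073], [0.543, -0.094]]
```

Emit:
move_arm(
  motion=[0,-0.01,0,0,0,0,0.25,0,-0.015,0,0,0,0,0.25,0,-0.015,0,0,0,0,0.25],
)

```text
time_s: 39.92
eef_pos: [0.5029, -0.1106, 0.1368]
ee_rot: [-0.002, -0.289, 0.957, 0.002]
contact_force: [-12.6, 12.0, 11.7]
finger_gap: 0.032
finger_force: 8.7
```

```bash
python3 r.py wrist | grep -E "red|yel"; python3 arc.py .5 .6115 -.0293
```

```text
red [286.4 209.1] 1464 c [ 0.4687 -0.1304] corners [[0.47, -0.142], [0.459, -0.124], [0.467, -0.118], [0.479, -0.137]]
red [289.1 308.1] 8852 c [ 0.5012 -0.1072] corners [[0.48, -0.135], [0.468, -0.118], [0.528, -0.075], [0.542, -0.096]]
[0.0, 0.045, 0.0, -0.0, -0.0, 0.032]
[-0.004, 0.09, 0.0, -0.0, -0.0, 0.064]
[-0.013, 0.135, 0.001, -0.0, -0.001, 0.095]
[-0.026, 0.178, 0.001, -0.0, -0.001, 0.127]
[-0.043, 0.219, 0.001, -0.0, -0.001, 0.159]
```

At the ccw stop (17 N). Now I crank clockwise.

Emit:
move_arm(
  motion=[0,0.045,0,0,0,0.032,0.25,-0.004,0.09,0,0,0,0.064,0.25,-0.013,0.135,0,0,0,0.095,0.25,-0.026,0.178,0,0,0,0.127,0.25,-0.043,0.219,0,0,0,0.159,0.25],
)

```text
time_s: 40.38
eef_pos: [0.4815, -0.0515, 0.1373]
ee_rot: [0.002, -0.042, 0.999, -0.002]
contact_force: [0.1, -3.7, 0.1]
finger_gap: 0.032
finger_force: 1.8
```

```bash
python3 arc.py .5 .6115 -.0293; python3 g.py .6115 -.0293 .17
```

```text
[0.002, 0.044, -0.0, 0.0, 0.0, 0.032]
[-0.001, 0.088, -0.0, 0.0, 0.0, 0.064]
[-0.008, 0.131, -0.0, 0.0, 0.0, 0.095]
[-0.02, 0.174, -0.0, 0.0, 0.0, 0.127]
[-0.036, 0.215, -0.001, 0.001, 0.001, 0.159]
shift [-0.4381  0.0376  0.006 ] turn [-0.001   0.0012 -0.    ] tip [ 0.4813 -0.0514  0.1713] yaw -3.058 q [-0.13  0.3   1.99 -0.    0.85 -1.78] t 40.38 gap 0.032
```

Emit:
move_arm(
  motion=[0.002,0.044,0,0,0,0.032,0.25,-0.001,0.088,0,0,0,0.064,0.25,-0.008,0.131,0,0,0,0.095,0.25,-0.02,0.174,0,0,0,0.127,0.25,-0.036,0.215,0,0,0,0.159,0.25],
)

```text
time_s: 40.8
eef_pos: [0.4869, 0.014, 0.1373]
ee_rot: [0.002, 0.206, 0.978, -0.001]
contact_force: [0.6, -4.0, 0.8]
finger_gap: 0.0322
finger_force: 1.7
```

```bash
python3 arc.py .35 .6115 -.0293; python3 g.py .6115 -.0293 .17
```

```text
[0.001, 0.031, -0.0, 0.0, 0.0, 0.022]
[0.001, 0.062, -0.0, 0.0, 0.0, 0.045]
[-0.002, 0.092, -0.0, 0.0, 0.0, 0.067]
[-0.007, 0.123, -0.0, 0.0, 0.0, 0.089]
[-0.014, 0.152, -0.0, 0.001, 0.0, 0.111]
shift [-0.4383  0.0357  0.0065] turn [-0.0003  0.0015 -0.    ] tip [0.4867 0.0141 0.1713] yaw 2.726 q [ 0.01  0.31  1.98 -0.    0.85 -1.15] t 40.8 gap 0.0322
```

Emit:
move_arm(
  motion=[0.001,0.031,0,0,0,0.022,0.25,0.001,0.062,0,0,0,0.045,0.25,-0.002,0.092,0,0,0,0.067,0.25,-0.007,0.123,0,0,0,0.089,0.25,-0.012,0.142,0,0,0,0.105,0.25],
)

```text
time_s: 41.22
eef_pos: [0.5075, 0.0517, 0.1373]
ee_rot: [0.002, 0.363, 0.932, -0.0]
contact_force: [-0.7, -3.5, 0.9]
finger_gap: 0.032
finger_force: 1.6
```

Emit:
move_arm(
  motion=[0,0.012,0,0,0,0,0.25,0,0.02,0,0,0,0,0.25,0,0.02,0,0,0,0,0.25],
)

```text
time_s: 41.47
eef_pos: [0.5106, 0.0562, 0.1369]
ee_rot: [0.001, 0.361, 0.932, -0.0]
contact_force: [-1.4, -2.2, 1.7]
finger_gap: 0.0322
finger_force: 0.7
```

```bash
python3 g.py .6115 -.0293 .17; python3 r.py wrist | grep red; python3 arc.py -.5 .6115 -.0293
```

```text
shift [-0.4406  0.016   0.0042] turn [0.0002 0.0009 0.    ] tip [0.5105 0.0563 0.1709] yaw 2.402 q [ 0.09  0.34  1.92 -0.    0.87 -0.74] t 41.47 gap 0.0322
red [530.1 109.3] 400 c [0.5118 0.1652] corners [[0.51, 0.161], [0.508, 0.169], [0.514, 0.17], [0.515, 0.162]]
red [257.9 204.1] 1459 c [0.4758 0.0782] corners [[0.465, 0.074], [0.479, 0.09], [0.487, 0.083], [0.472, 0.067]]
red [267.4 303. ] 8834 c [0.5071 0.0538] corners [[0.475, 0.065], [0.488, 0.082], [0.546, 0.039], [0.531, 0.018]]
[-0.004, -0.044, -0.0, -0.0, 0.0, -0.032]
[-0.012, -0.087, -0.0, -0.0, 0.0, -0.064]
[-0.024, -0.129, -0.0, -0.0, 0.0, -0.095]
[-0.041, -0.17, -0.0, -0.0, 0.0, -0.127]
[-0.062, -0.209, -0.0, -0.0, 0.0, -0.159]
```

Emit:
move_arm(
  motion=[-0.004,-0.044,0,0,0,-0.032,0.25,-0.012,-0.087,0,0,0,-0.064,0.25,-0.024,-0.129,0,0,0,-0.095,0.25,-0.041,-0.17,0,0,0,-0.127,0.25,-0.062,-0.209,0,0,0,-0.159,0.25],
)

```text
time_s: 41.93
eef_pos: [0.482, -0.0029, 0.137]
ee_rot: [0.002, 0.118, 0.993, -0.0]
contact_force: [0.3, 0.8, 1.1]
finger_gap: 0.0318
finger_force: 0.5
```

```bash
python3 arc.py -.5 .6115 -.0293; python3 g.py .6115 -.0293 .17
```

```text
[-0.004, -0.044, 0.0, -0.0, 0.0, -0.032]
[-0.012, -0.087, 0.0, -0.0, 0.0, -0.064]
[-0.024, -0.129, 0.0, -0.0, 0.0, -0.095]
[-0.041, -0.17, 0.0, -0.001, 0.0, -0.127]
[-0.061, -0.209, 0.0, -0.001, 0.0, -0.159]
shift [-0.4402  0.0152  0.0053] turn [0.0001 0.0014 0.    ] tip [ 0.4819 -0.0029  0.171 ] yaw 2.906 q [-0.03  0.3   1.99 -0.    0.85 -1.36] t 41.93 gap 0.0318
```

Emit:
move_arm(
  motion=[-0.004,-0.044,0,0,0,-0.032,0.25,-0.012,-0.087,0,0,0,-0.064,0.25,-0.024,-0.129,0,0,0,-0.095,0.25,-0.041,-0.17,0,0,0,-0.127,0.25,-0.061,-0.209,0,0,0,-0.159,0.25],
)

```text
time_s: 42.35
eef_pos: [0.485, -0.0685, 0.1371]
ee_rot: [0.002, -0.131, 0.991, -0.001]
contact_force: [0.6, 2.2, 0.3]
finger_gap: 0.0317
finger_force: 0.7
```

Emit:
move_arm(
  motion=[-0.002,-0.022,0,0,0,-0.015,0.25,-0.004,-0.044,0,0,0,-0.032,0.25,-0.007,-0.066,0,0,0,-0.048,0.25,-0.012,-0.087,0,0,0,-0.064,0.25,-0.016,-0.105,0,0,0,-0.078,0.25],
)

```text
time_s: 42.77
eef_pos: [0.4978, -0.0974, 0.1371]
ee_rot: [0.002, -0.25, 0.968, -0.001]
contact_force: [-0.7, 1.7, -0.5]
finger_gap: 0.032
finger_force: 0.8
```

```bash
python3 g.py .6115 -.0293 .17; python3 r.py wrist | grep red; python3 arc.py .5 .6115 -.0293
```

```text
shift [-0.4415  0.015   0.0048] turn [-0.0008  0.0009 -0.    ] tip [ 0.4977 -0.0974  0.1711] yaw -2.636 q [-0.22  0.34  1.94 -0.    0.87 -2.29] t 42.77 gap 0.032
red [288.6 206.8] 1466 c [ 0.4607 -0.1139] corners [[0.461, -0.126], [0.451, -0.107], [0.46, -0.102], [0.471, -0.121]]
red [288.  305.9] 8820 c [ 0.4954 -0.0944] corners [[0.472, -0.12], [0.462, -0.101], [0.524, -0.064], [0.536, -0.085]]
[-0.001, 0.044, -0.0, 0.0, 0.0, 0.032]
[-0.005, 0.088, -0.0, 0.0, 0.0, 0.064]
[-0.015, 0.131, -0.0, 0.0, 0.0, 0.095]
[-0.028, 0.173, -0.0, 0.0, 0.0, 0.127]
[-0.046, 0.214, -0.001, 0.0, 0.001, 0.159]
```

Emit:
move_arm(
  motion=[-0.001,-0.015,0,0,0,-0.01,0.25,-0.002,-0.032,0,0,0,-0.02,0.25,-0.002,-0.032,0,0,0,-0.02,0.25],
)

```text
time_s: 43.07
eef_pos: [0.5029, -0.1056, 0.137]
ee_rot: [0.001, -0.279, 0.96, -0.001]
contact_force: [0.7, -0.5, 1.1]
finger_gap: 0.0322
finger_force: 0.0
```

Emit:
move_arm(
  motion=[-0.001,0.044,0,0,0,0.032,0.25,-0.005,0.088,0,0,0,0.064,0.25,-0.015,0.131,0,0,0,0.095,0.25,-0.028,0.173,0,0,0,0.127,0.25,-0.046,0.214,0,0,0,0.159,0.25],
)

```text
time_s: 43.48
eef_pos: [0.4794, -0.0436, 0.137]
ee_rot: [0.002, -0.03, 1.0, -0.001]
contact_force: [1.7, -3.9, 0.8]
finger_gap: 0.0323
finger_force: 1.8
```

```bash
python3 g.py .6115 -.0293 .17; python3 arc.py .5 .6115 -.0293
```

```text
shift [-0.4423  0.0212  0.0048] turn [-0.0008  0.001  -0.    ] tip [ 0.4793 -0.0436  0.171 ] yaw -3.081 q [-0.11  0.3   1.99 -0.    0.85 -1.74] t 43.48 gap 0.0323
[-0.0, 0.044, -0.0, 0.0, 0.0, 0.032]
[-0.005, 0.088, -0.0, 0.0, 0.0, 0.064]
[-0.013, 0.132, -0.0, 0.0, 0.0, 0.095]
[-0.027, 0.174, -0.0, 0.0, 0.0, 0.127]
[-0.044, 0.215, -0.0, 0.001, 0.0, 0.159]
```

Emit:
move_arm(
  motion=[0,0.044,0,0,0,0.032,0.25,-0.005,0.088,0,0,0,0.064,0.25,-0.013,0.132,0,0,0,0.095,0.25,-0.027,0.174,0,0,0,0.127,0.25,-0.044,0.215,0,0,0,0.159,0.25],
)

```text
time_s: 43.9
eef_pos: [0.4881, 0.0219, 0.1369]
ee_rot: [0.001, 0.218, 0.976, -0.001]
contact_force: [0.2, -3.8, 1.2]
finger_gap: 0.0319
finger_force: 1.7
```

Emit:
move_arm(
  motion=[0,0.031,0,0,0,0.022,0.25,-0.001,0.062,0,0,0,0.045,0.25,-0.005,0.092,0,0,0,0.067,0.25,-0.011,0.123,0,0,0,0.089,0.25,-0.017,0.142,0,0,0,0.1,0.25],
)

```text
time_s: 44.32
eef_pos: [0.5105, 0.0586, 0.1368]
ee_rot: [0.001, 0.367, 0.93, -0.001]
contact_force: [-3.6, -1.2, 2.1]
finger_gap: 0.0318
finger_force: 1.7
```

Emit:
move_arm(
  motion=[0,0.01,0,0,0,0,0.25,0,0.015,0,0,0,0,0.25,0,0.015,0,0,0,0,0.25],
)

```text
time_s: 44.57
eef_pos: [0.5121, 0.0607, 0.1365]
ee_rot: [0.0, 0.364, 0.931, -0.002]
contact_force: [-5.9, -4.8, 4.7]
finger_gap: 0.0322
finger_force: 3.9
```

```bash
python3 g.py .6115 -.0293 .17; python3 r.py wrist | grep red; python3 arc.py -.5 .6115 -.0293
```

```text
shift [-0.4468  0.0044  0.0022] turn [-0.001   0.0004 -0.    ] tip [0.5121 0.0608 0.1705] yaw 2.396 q [ 0.1   0.35  1.92 -0.    0.88 -0.73] t 44.57 gap 0.0322
red [525.6 110.4] 400 c [0.5132 0.1683] corners [[0.511, 0.164], [0.51, 0.172], [0.515, 0.173], [0.517, 0.165]]
red [259.3 208.4] 1480 c [0.4791 0.0823] corners [[0.468, 0.078], [0.483, 0.094], [0.49, 0.087], [0.475, 0.071]]
red [266.1 307.3] 8780 c [0.5097 0.0568] corners [[0.478, 0.069], [0.491, 0.086], [0.548, 0.041], [0.533, 0.021]]
[-0.003, -0.045, 0.0, -0.0, -0.0, -0.032]
[-0.01, -0.089, 0.0, -0.0, -0.0, -0.064]
[-0.021, -0.132, 0.0, -0.0, -0.0, -0.095]
[-0.037, -0.174, 0.001, -0.0, -0.0, -0.127]
[-0.057, -0.214, 0.001, -0.0, -0.0, -0.159]
```

At the +0.65 stop. Third stroke: swing back, then crank to the clamp.

Emit:
move_arm(
  motion=[-0.003,-0.045,0,0,0,-0.032,0.25,-0.01,-0.089,0,0,0,-0.064,0.25,-0.021,-0.132,0,0,0,-0.095,0.25,-0.037,-0.174,0,0,0,-0.127,0.25,-0.057,-0.214,0,0,0,-0.159,0.25],
)

```text
time_s: 45.03
eef_pos: [0.4828, 0.0025, 0.1369]
ee_rot: [0.002, 0.121, 0.993, -0.0]
contact_force: [1.4, 1.4, 0.4]
finger_gap: 0.0326
finger_force: 0.5
```

Emit:
move_arm(
  motion=[-0.004,-0.044,0,0,0,-0.032,0.25,-0.012,-0.087,0,0,0,-0.064,0.25,-0.024,-0.129,0,0,0,-0.095,0.25,-0.041,-0.17,0,0,0,-0.127,0.25,-0.061,-0.209,0,0,0,-0.159,0.25],
)

```text
time_s: 45.45
eef_pos: [0.4847, -0.063, 0.1368]
ee_rot: [0.001, -0.128, 0.992, -0.001]
contact_force: [-0.2, 0.8, -0.4]
finger_gap: 0.0321
finger_force: 0.8
```

Emit:
move_arm(
  motion=[-0.002,-0.022,0,0,0,-0.015,0.25,-0.004,-0.044,0,0,0,-0.032,0.25,-0.007,-0.066,0,0,0,-0.048,0.25,-0.012,-0.087,0,0,0,-0.064,0.25,-0.019,-0.115,0,0,0,-0.085,0.25],
)

```text
time_s: 45.87
eef_pos: [0.4989, -0.0945, 0.1368]
ee_rot: [0.001, -0.258, 0.966, -0.001]
contact_force: [-1.3, 1.3, 0.8]
finger_gap: 0.0322
finger_force: 0.9
```

```bash
python3 g.py .6115 -.0293 .17; python3 r.py wrist | grep red; python3 arc.py .5 .6115 -.0293
```

```text
shift [-0.4337  0.0012  0.0031] turn [-0.0005  0.0004 -0.    ] tip [ 0.4988 -0.0944  0.1708] yaw -2.62 q [-0.21  0.34  1.93 -0.    0.87 -2.3 ] t 45.87 gap 0.0322
red [291.6 201. ] 1445 c [ 0.4597 -0.1118] corners [[0.469, -0.12], [0.459, -0.124], [0.451, -0.104], [0.46, -0.1]]
red [287.5 300.9] 9004 c [ 0.4946 -0.0928] corners [[0.536, -0.086], [0.47, -0.118], [0.461, -0.099], [0.525, -0.063]]
red [284.3 394.1] 79 c [ 0.5336 -0.0715] corners [[0.538, -0.078], [0.535, -0.079], [0.529, -0.066], [0.532, -0.065]]
[-0.002, 0.043, -0.0, 0.0, 0.0, 0.032]
[-0.008, 0.086, -0.0, 0.0, 0.0, 0.064]
[-0.018, 0.128, -0.0, 0.0, 0.0, 0.095]
[-0.032, 0.169, -0.0, 0.0, 0.0, 0.127]
[-0.051, 0.208, -0.001, 0.0, 0.0, 0.159]
```

Emit:
move_arm(
  motion=[-0.002,0.043,0,0,0,0.032,0.25,-0.008,0.086,0,0,0,0.064,0.25,-0.018,0.128,0,0,0,0.095,0.25,-0.032,0.169,0,0,0,0.127,0.25,-0.051,0.208,0,0,0,0.159,0.25],
)

```text
time_s: 46.33
eef_pos: [0.4821, -0.0327, 0.1371]
ee_rot: [0.002, -0.007, 1.0, -0.001]
contact_force: [0.8, -3.4, -0.2]
finger_gap: 0.0318
finger_force: 1.8
```

Emit:
move_arm(
  motion=[0,0.026,0,0,0,0.019,0.25,-0.003,0.052,0,0,0,0.038,0.25,-0.006,0.077,0,0,0,0.057,0.25,-0.012,0.103,0,0,0,0.076,0.25,-0.018,0.128,0,0,0,0.095,0.25],
)

```text
time_s: 46.75
eef_pos: [0.4864, 0.0058, 0.137]
ee_rot: [0.002, 0.141, 0.99, -0.001]
contact_force: [-1.5, -3.3, 1.2]
finger_gap: 0.032
finger_force: 1.7
```

```bash
python3 g.py .6115 -.0293 .17; python3 r.py wrist | grep red; python3 arc.py .15 .6115 -.0293
```

```text
shift [-0.4329  0.004   0.0048] turn [-0.0004  0.0012 -0.    ] tip [0.4863 0.0059 0.171 ] yaw 2.859 q [-0.01  0.31  1.98 -0.    0.85 -1.3 ] t 46.75 gap 0.032
red [259.1 198.8] 1452 c [0.4435 0.0111] corners [[0.436, 0.003], [0.442, 0.023], [0.451, 0.02], [0.445, -0.001]]
red [266.  298.4] 9015 c [0.482  0.0021] corners [[0.448, -0.001], [0.453, 0.02], [0.524, 0.005], [0.519, -0.02]]
red [273.6 391.5] 84 c [ 0.5254 -0.0076] corners [[0.523, -0.015], [0.524, 0.001], [0.528, 0.0], [0.526, -0.015]]
[-0.0, 0.013, -0.0, 0.0, 0.0, 0.01]
[-0.001, 0.026, -0.0, 0.0, 0.0, 0.019]
[-0.002, 0.039, -0.0, 0.0, 0.0, 0.029]
[-0.003, 0.052, -0.0, 0.0, 0.0, 0.038]
[-0.005, 0.065, -0.0, 0.0, 0.0, 0.048]
```

Emit:
move_arm(
  motion=[0,0.013,0,0,0,0.01,0.25,-0.001,0.026,0,0,0,0.019,0.25,-0.002,0.039,0,0,0,0.029,0.25,-0.003,0.052,0,0,0,0.038,0.25,-0.005,0.065,0,0,0,0.048,0.25],
)

```text
time_s: 47.22
eef_pos: [0.4929, 0.0237, 0.1369]
ee_rot: [0.001, 0.214, 0.977, -0.001]
contact_force: [-2.4, -3.6, 2.2]
finger_gap: 0.0317
finger_force: 1.7
```

Emit:
move_arm(
  motion=[0,0.013,0,0,0,0.01,0.25,-0.001,0.026,0,0,0,0.019,0.25,-0.001,0.026,0,0,0,0.019,0.25],
)

```text
time_s: 47.47
eef_pos: [0.4963, 0.0309, 0.1368]
ee_rot: [0.001, 0.242, 0.97, -0.001]
contact_force: [-1.9, -3.1, 2.7]
finger_gap: 0.032
finger_force: 1.6
```

Emit:
move_arm(
  motion=[0,0.013,0,0,0,0.01,0.25,-0.001,0.026,0,0,0,0.019,0.25,-0.001,0.026,0,0,0,0.019,0.25],
)

```text
time_s: 47.72
eef_pos: [0.4997, 0.0371, 0.1367]
ee_rot: [0.001, 0.271, 0.963, -0.001]
contact_force: [-4.4, -6.5, 4.8]
finger_gap: 0.0317
finger_force: 3.6
```

Emit:
move_arm(
  motion=[0,0.013,0,0,0,0.01,0.25,-0.001,0.026,0,0,0,0.019,0.25,-0.001,0.026,0,0,0,0.019,0.25],
)

```text
time_s: 47.97
eef_pos: [0.5037, 0.0435, 0.1366]
ee_rot: [0.0, 0.3, 0.954, -0.001]
contact_force: [-4.6, -5.4, 5.0]
finger_gap: 0.0321
finger_force: 3.4
```

```bash
python3 g.py .6115 -.0293 .17; python3 r.py wrist | grep red
```

```text
shift [-0.4334  0.0063  0.0028] turn [-0.0007  0.0005 -0.    ] tip [0.5037 0.0436 0.1706] yaw 2.533 q [ 0.06  0.34  1.94 -0.    0.87 -0.9 ] t 47.97 gap 0.0321
red [548.7 142.4] 330 c [0.504  0.1524] corners [[0.502, 0.148], [0.501, 0.156], [0.507, 0.157], [0.507, 0.149]]
red [258.3 198.1] 1441 c [0.4647 0.0622] corners [[0.455, 0.057], [0.467, 0.074], [0.475, 0.068], [0.463, 0.05]]
red [265.8 298. ] 9009 c [0.4984 0.0415] corners [[0.465, 0.049], [0.476, 0.068], [0.539, 0.032], [0.527, 0.01]]
red [272.2 392.4] 72 c [0.5365 0.0178] corners [[0.532, 0.013], [0.538, 0.025], [0.541, 0.024], [0.535, 0.011]]
```

Emit:
move_arm(
  motion=[0,0.013,0,0,0,0.01,0.25,-0.001,0.026,0,0,0,0.019,0.25,-0.001,0.026,0,0,0,0.019,0.25],
)

```text
time_s: 48.27
eef_pos: [0.5079, 0.0493, 0.1366]
ee_rot: [0.0, 0.328, 0.945, -0.002]
contact_force: [-6.1, -8.2, 6.8]
finger_gap: 0.0317
finger_force: 5.2
```

Emit:
move_arm(
  motion=[0,0.01,0,0,0,0.005,0.25,0,0.018,0,0,0,0.01,0.25,0,0.018,0,0,0,0.01,0.25],
)

```text
time_s: 48.52
eef_pos: [0.5106, 0.053, 0.1365]
ee_rot: [-0.0, 0.342, 0.94, -0.002]
contact_force: [-8.5, -10.3, 9.2]
finger_gap: 0.0324
finger_force: 6.5
```

```bash
python3 g.py .6115 -.0293 .17; python3 r.py wrist | grep red
```

```text
shift [-0.434   0.0062  0.0022] turn [-0.0015  0.0003 -0.    ] tip [0.5107 0.0531 0.1705] yaw 2.443 q [ 0.08  0.35  1.92 -0.01  0.88 -0.79] t 48.52 gap 0.0324
red [536.6 117.9] 394 c [0.511  0.1622] corners [[0.509, 0.158], [0.508, 0.166], [0.513, 0.167], [0.514, 0.158]]
red [257.8 198.4] 1435 c [0.4736 0.0751] corners [[0.463, 0.07], [0.477, 0.086], [0.484, 0.08], [0.47, 0.064]]
red [265.3 298.3] 9012 c [0.5052 0.0515] corners [[0.473, 0.062], [0.486, 0.08], [0.545, 0.037], [0.53, 0.017]]
red [271.6 392.6] 79 c [0.541  0.0244] corners [[0.536, 0.02], [0.544, 0.032], [0.546, 0.03], [0.538, 0.018]]
```

Resistance is rising to 13 N before the ratchet stop, which suggests the clamp. To verify, I'll swing back and crank again; the load should then come on early.

Emit:
move_arm(
  motion=[-0.003,-0.045,0,0,0,-0.032,0.25,-0.01,-0.089,0,0,0,-0.064,0.25,-0.021,-0.132,0,0,0,-0.095,0.25,-0.037,-0.174,0,0,0,-0.127,0.25,-0.057,-0.214,0,0,0,-0.159,0.25],
)

```text
time_s: 48.98
eef_pos: [0.4844, -0.0056, 0.1367]
ee_rot: [0.002, 0.097, 0.995, -0.0]
contact_force: [0.6, 0.2, 0.1]
finger_gap: 0.032
finger_force: 0.4
```

Emit:
move_arm(
  motion=[-0.002,-0.022,0,0,0,-0.015,0.25,-0.004,-0.044,0,0,0,-0.032,0.25,-0.007,-0.066,0,0,0,-0.048,0.25,-0.012,-0.087,0,0,0,-0.064,0.25,-0.019,-0.115,0,0,0,-0.085,0.25],
)

```text
time_s: 49.4
eef_pos: [0.4832, -0.0403, 0.1367]
ee_rot: [0.001, -0.035, 0.999, -0.0]
contact_force: [-0.3, 1.4, 0.5]
finger_gap: 0.0323
finger_force: 0.5
```

```bash
python3 g.py .6115 -.0293 .17; python3 r.py wrist | grep red; python3 arc.py .2 .6115 -.0293
```

```text
shift [-0.4291  0.0064  0.0035] turn [-0.0003  0.0008 -0.    ] tip [ 0.4831 -0.0402  0.1707] yaw -3.071 q [-0.11  0.31  1.98 -0.    0.85 -1.75] t 49.4 gap 0.0323
red [290.5 196.4] 1435 c [ 0.4391 -0.0394] corners [[0.435, -0.051], [0.434, -0.029], [0.443, -0.028], [0.445, -0.05]]
red [287.9 296.5] 9093 c [ 0.4785 -0.0371] corners [[0.447, -0.05], [0.445, -0.028], [0.518, -0.021], [0.519, -0.046]]
red [284.7 390.6] 76 c [ 0.523  -0.0348] corners [[0.524, -0.042], [0.521, -0.042], [0.521, -0.028], [0.524, -0.028]]
[0.0, 0.017, -0.0, 0.0, 0.0, 0.013]
[-0.001, 0.034, -0.0, 0.0, 0.0, 0.025]
[-0.002, 0.051, -0.0, 0.0, 0.0, 0.038]
[-0.004, 0.068, -0.0, 0.0, 0.0, 0.051]
[-0.007, 0.085, -0.0, 0.0, 0.0, 0.064]
```

Emit:
move_arm(
  motion=[0,0.017,0,0,0,0.013,0.25,-0.001,0.034,0,0,0,0.025,0.25,-0.002,0.051,0,0,0,0.038,0.25,-0.004,0.068,0,0,0,0.051,0.25,-0.007,0.085,0,0,0,0.064,0.25],
)

```text
time_s: 49.87
eef_pos: [0.4839, -0.0159, 0.1368]
ee_rot: [0.002, 0.068, 0.998, -0.002]
contact_force: [-0.6, -11.6, 0.8]
finger_gap: 0.0321
finger_force: 5.9
```

Emit:
move_arm(
  motion=[0,0.017,0,0,0,0.013,0.25,-0.001,0.034,0,0,0,0.025,0.25,-0.001,0.034,0,0,0,0.025,0.25],
)

```text
time_s: 50.12
eef_pos: [0.4852, -0.0064, 0.1367]
ee_rot: [0.001, 0.106, 0.994, -0.003]
contact_force: [-1.7, -15.3, 1.1]
finger_gap: 0.0324
finger_force: 7.7
```

Emit:
move_arm(
  motion=[0,0.01,0,0,0,0.006,0.25,0,0.017,0,0,0,0.013,0.25,0,0.017,0,0,0,0.013,0.25],
)

```text
time_s: 50.37
eef_pos: [0.4861, -0.0022, 0.1367]
ee_rot: [0.001, 0.126, 0.992, -0.003]
contact_force: [-2.7, -17.6, 1.2]
finger_gap: 0.0319
finger_force: 8.9
```

```bash
python3 g.py .6115 -.0293 .17; python3 r.py wrist | grep red
```

```text
shift [-0.4272  0.0174  0.0038] turn [-0.0017  0.001  -0.    ] tip [ 0.4861 -0.002   0.1707] yaw 2.888 q [-0.02  0.31  1.98 -0.01  0.85 -1.34] t 50.37 gap 0.0319
red [254.6 195.5] 1433 c [0.4414 0.0009] corners [[0.434, -0.008], [0.439, 0.013], [0.449, 0.01], [0.444, -0.011]]
red [265.2 295.2] 9131 c [ 0.4803 -0.0057] corners [[0.447, -0.011], [0.45, 0.011], [0.521, 0.001], [0.519, -0.024]]
red [275.9 389.1] 87 c [ 0.5243 -0.0129] corners [[0.522, -0.02], [0.522, -0.005], [0.526, -0.005], [0.525, -0.021]]
```

Emit:
move_arm(
  motion=[0,0.02,0,0,0,0.013,0.25,-0.001,0.04,0,0,0,0.025,0.25,-0.002,0.06,0,0,0,0.038,0.25,-0.002,0.06,0,0,0,0.038,0.25],
)

```text
time_s: 50.75
eef_pos: [0.492, 0.018, 0.1368]
ee_rot: [0.002, 0.186, 0.982, -0.0]
contact_force: [-0.1, 0.1, 1.0]
finger_gap: 0.032
finger_force: 0.0
```

```bash
python3 g.py .6115 -.0293 .17; python3 r.py wrist | grep red
```

```text
shift [-0.4285 -0.0008  0.004 ] turn [0.0001 0.001  0.    ] tip [0.4919 0.0181 0.1708] yaw 2.766 q [ 0.01  0.32  1.97 -0.    0.85 -1.18] t 50.75 gap 0.032
red [260.7 194.9] 1454 c [0.4486 0.0283] corners [[0.44, 0.02], [0.448, 0.04], [0.457, 0.037], [0.449, 0.016]]
red [266.3 295. ] 9143 c [0.4859 0.0154] corners [[0.452, 0.016], [0.458, 0.036], [0.528, 0.015], [0.521, -0.009]]
red [272.7 389. ] 86 c [0.5281 0.0013] corners [[0.524, -0.006], [0.528, 0.01], [0.531, 0.009], [0.528, -0.007]]
```

The load peaked at about 18 N and then the ratchet slipped a tooth, so the spindle is on its hard stop. I'll let go, lift clear and check the final state.

Emit:
move_arm(
  motion=[0,0,0,0,0,0,0.05,0,0,0,0,0,0,0.05,0,0,-0.1,0,0,0,0.05,0,0,-0.23,0,0,0,0.05,0,0,-0.36,0,0,0,0.05],
)

```text
time_s: 51.22
eef_pos: [0.4904, 0.0177, 0.2452]
ee_rot: [-0.0, 0.185, 0.983, -0.001]
contact_force: [2.1, -0.1, 0.1]
finger_gap: 0.0407
finger_force: 0.0
```

Emit:
move_arm(
  motion=[-0.05,0.1,-0.1,0,0,0,0.05,-0.1,0.2,-0.15,0,0,0,0.05,-0.12,0.3,-0.2,0,0,0,0.05,-0.12,0.4,-0.2,0,0,0,0.05,-0.12,0.4,-0.2,0,0,0,0.05],
)

```text
time_s: 51.63
eef_pos: [0.5711, 0.1204, 0.306]
ee_rot: [0.003, 0.184, 0.983, 0.001]
contact_force: [-1.3, 0.1, -0.2]
finger_gap: 0.0404
finger_force: 0.0
```

```bash
python3 g.py .6 .0 .4 2.9; python3 r.py wrist; python3 - <<'E'
from m import *
c=cap('scene')
for k in COL:
    for ce,ar,r in blobs(c,*COL[k],12): print('scene',k,ce.round(),ar,ray(c,*ce,.01)[:2].round(3))
c=cap('wrist')
for k in ('blue','green'):
    for ce,ar,r in blobs(c,*COL[k],40): print('wrist',k,ce.round(),ar,ray(c,*ce,.01)[:2].round(3))
E
```

```text
shift [-0.2362 -0.3388 -0.2   ] turn [ 0.0009  0.0017 -0.0409] tip [0.5708 0.1204 0.34  ] yaw 2.772 q [ 0.19  0.25  1.62 -0.    1.27 -1.01] t 51.63 gap 0.0404
red [108.2  89.9] 227 c [0.4503 0.0302] corners [[0.444, 0.02], [0.451, 0.043], [0.457, 0.04], [0.449, 0.018]]
red [116.4 141.7] 2702 c [0.4868 0.0172] corners [[0.452, 0.017], [0.457, 0.04], [0.524, 0.018], [0.519, -0.008]]
red [419.2 116.1] 311 c [0.554  0.2449] corners [[0.547, 0.236], [0.552, 0.255], [0.562, 0.254], [0.556, 0.235]]
red [378.5 139.4] 110 c [0.5598 0.2105] corners [[0.558, 0.204], [0.556, 0.215], [0.562, 0.217], [0.564, 0.206]]
red [124.4 192.7] 89 c [0.526 0.003] corners [[0.522, -0.006], [0.528, 0.015], [0.531, 0.013], [0.525, -0.008]]
yellow [455.   89.5] 340 c [0.5396 0.2611] corners [[0.531, 0.256], [0.535, 0.269], [0.549, 0.266], [0.544, 0.253]]
yellow [127.3 266.1] 141 c [ 0.5764 -0.0076] corners [[0.578, -0.015], [0.569, -0.005], [0.574, -0.0], [0.584, -0.01]]
yellow [ 11.3 353. ] 228 c [ 0.6132 -0.1385] corners [[0.604, -0.142], [0.61, -0.127], [0.622, -0.135], [0.616, -0.15]]
white [191 254  21  17 134] [0.6014 0.0399 0.2   ]
white [230 296  15  14  96] [0.6509 0.0522 0.2   ]
scene red [281. 107.] 316 [-0.077 -0.768]
scene red [346. 125.] 1227 [-0.185 -0.462]
scene red [301. 207.] 252 [ 0.336 -0.15 ]
scene red [327. 324.] 18 [0.599 0.252]
scene red [345. 336.] 51 [0.59  0.306]
scene blue [240. 279.] 144 [ 0.682 -0.011]
scene blue [334. 334.] 32 [0.607 0.285]
scene blue [346. 349.] 39 [0.614 0.334]
scene green [201. 168.] 477 [ 0.47  -0.567]
scene green [201. 196.] 483 [ 0.564 -0.413]
wrist blue [450. 128.] 255 [0.612 0.333]
wrist blue [416. 139.] 214 [0.61  0.289]
wrist green [406. 145.] 105 [0.614 0.276]
```

```bash
python3 - <<'E'
from m import *
t=np.array([.616,.298]); a=-.05; Q=np.array([[np.cos(a),np.sin(a)],[-np.sin(a),np.cos(a)]])
c=cap('scene'); print('brass',(Q@(ray(c,352.6,376,.01)[:2]-t)).round(3))
w=cap('wrist')
for k in ('red','yellow','blue','green'):
    for ce,ar,r in blobs(w,*COL[k],60,(330,40,560,300)): print(k,ar,(Q@(ray(w,*ce,.01)[:2]-t)).round(3))
# tray floor non-wood: any brownish/dark-orange pieces
for ce,ar,r in blobs(w,[3,110,40],[22,255,215],40,(330,40,560,300)): print('brown',ce.round(),ar,np.round(r[1],0),(Q@(ray(w,*ce,.01)[:2]-t)).round(3))
d=cap('top')
for k in ('red','yellow','blue','green'):
    for ce,ar,r in blobs(d,*COL[k],10,(90,140,250,300)): print('top',k,ar,(Q@(ray(d,*ce,.01)[:2]-t)).round(3))
E
```

```text
brass [0.033 0.096]
red 312 [-0.028  0.006]
red 116 [-0.015 -0.049]
yellow 340 [-0.045  0.054]
blue 260 [-0.005  0.035]
blue 211 [-0.005 -0.009]
green 106 [-0.001 -0.022]
brown [378. 125.] 729 [102. 232.] [-0.038 -0.052]
brown [488. 145.] 3107 [ 99. 230.] [0.031 0.075]
brown [476.  64.] 74 [ 2. 48.] [-0.07   0.076]
brown [451.  93.] 67 [21. 10.] [-0.047  0.042]
brown [418. 156.] 50 [14.  7.] [ 0.017 -0.013]
top blue 10 [ 0.    -0.012]
top green 12 [ 0.003 -0.021]
```

All eight pieces lie inside the tray limits, the lever is on tighten, the arm is shut and the robot is clear. Handing in.

```bash
python3 -c "
from plant import robot
print(robot.hand_in())"
```

```text
the job is handed in; nothing more can be done
None
```

I handed the job in; the judge gave no verdict. By my own checks all eight pieces I found are in the tray, the basket stands in its seat, the cover is shut and clamped with the lever on tighten, and the robot is clear of everything.

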